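# Put a glaze test tile under a bench thickness gauge

### The job

Set the glaze test tile that lies loose at the front left of the table up for a thickness reading in the bench gauge: flip the gauge's lift lever up and back until it latches and holds the foot raised, lay the tile on the anvil, glazed end first, and slide it in squarely until it stops against the back stop, centred under the foot, then swing the lever fully down again, guiding it all the way so that the spring does not snap the foot down. Leave the tile held under the foot, and leave the cup, the stone and the rubber rib where they are.

Things in the scene. Friction and masses are not known exactly. Their poses are not given: they have to be found in the camera images.
- gauge: Grey bench thickness gauge, fixed to the table. Origin on the table under the spindle axis; x to its rear (column), -x to its open front, z up. Base 186 x 96 mm; flat steel anvil, top at z = 20 mm, x -75 to 9 mm, 70 mm wide. Head 34 mm wide, from x = -10 mm backwards, underside at z = 62 (bush 54) mm; round 45 mm dial on it, top at 170 mm. Lift lever on its right (-y) side.
- lift_lever (a joint): Angle of the lift lever about a level axis (gauge's y). 0: fully down, pointing level to the gauge's front (-x); it swings up and back, 1.57 is straight up, rear stop 1.85 rad. The foot's spring pulls it down below about 1.6; beyond that it is over centre and latched, held up. Let go between about 0.5 and 1.3 it snaps down. Starts at 0 to 0.09.
- lever_tab (a point): Middle of the black round tab at the lever's end: disc 20 mm across, 12 mm thick along the gauge's y (flat faces to +y and -y), 85 mm from lever_pivot. In the gauge's frame at x -69, y -58, z 80 mm with the lever down, about x 39, y -58, z 162 mm at the rear stop. Can be pinched from above across its flat faces, and turns between the fingers. Raising takes about 2 N.
- lever_pivot (a point): Point on the lever's axis in the plane in which the tab swings: x 16, y -58, z 80 mm in the gauge's frame.
- foot: Foot of the gauge: bright disc 12 mm across on the vertical spindle. Origin: middle of its lower face. It moves only up and down: on the bare anvil with the lever down, about 15 mm above the anvil with the lever latched, 6 mm when it rests on the tile. A spring presses it down with 4 to 5 N.
- stop_face (a point): Middle of the lower edge of the back stop's front face, on the anvil's top, 9 mm behind the spindle axis (x 9, y 0, z 20 mm in the gauge's frame); axes as the gauge's, x into the stop. The stop is a dark steel bar 36 mm wide, 5 mm high above the anvil.
- test_tile: Glaze test tile: flat terracotta plate 30 x 52 x 6 mm, length along its y, about 20 g, lying loose on the table, face up. A thin coat of glaze covers the half towards its +y end. Origin: centre of its underside.
- tile_glazed_end (a point): Middle of the lower edge of the tile's glazed end, 26 mm along +y from the tile's origin: this end goes to the stop.
- bisque_cup: Bisque cup, 68 mm across, 56 mm high; leave it. Origin: centre of its underside.
- polish_stone: Burnishing stone 40 x 53 x 34 mm; leave it. Origin: centre of its underside.
- rubber_rib: Flat rubber rib 54 x 92 x 8 mm; leave it. Origin: centre of its underside.

How it is judged (in metres and radians):
On the way, in this order (a step that is already met when the one before it is completed fails the run):
1. the lift lever is up past its centre and latched, the foot raised (value of joint lift_lever above 1.63 rad and z of foot in the frame of stop_face above 0.012 m), for 0.2 s.
2. with the foot still raised, the tile lies flat on the anvil, glazed end against the back stop (within 4 mm), centred within 7 mm and square within 0.12 rad (x of tile_glazed_end in the frame of stop_face between -0.004 and 0.003 m and y of tile_glazed_end in the frame of stop_face between -0.007 and 0.007 m and z of test_tile in the frame of stop_face between -0.003 and 0.003 m and angle between the y axis of test_tile and the x axis of gauge, either way round below 0.12 rad and angle between test_tile's own z axis and vertical below 0.08 rad and z of foot in the frame of stop_face above 0.009 m), for 0.2 s.
At the end, for the whole second after the job is handed in: The tile lies flat on the anvil at rest, its glazed end against the back stop (middle of the end within 4 mm of it and within 7 mm of the middle), square within 0.12 rad; the foot presses on it (more than 1.5 N); the lift lever is fully down (below 0.12 rad) (x of tile_glazed_end in the frame of stop_face between -0.004 and 0.003 m and y of tile_glazed_end in the frame of stop_face between -0.007 and 0.007 m and z of test_tile in the frame of stop_face between -0.003 and 0.003 m and angle between the y axis of test_tile and the x axis of gauge, either way round below 0.12 rad and angle between test_tile's own z axis and vertical below 0.08 rad and value of joint lift_lever below 0.12 rad and contact force between foot and test_tile above 1.5 N and linear speed of test_tile below 0.01 m/s); the robot touches nothing.
It fails at once if the lift lever snaps down (faster than 5 rad/s) (velocity of joint lift_lever below -5 rad/s).
It fails at once if the bisque cup is moved more than 15 mm (distance of bisque_cup from where it was at the start of the episode above 0.015 m).
It fails at once if the polish stone is moved more than 15 mm (distance of polish_stone from where it was at the start of the episode above 0.015 m).
It fails at once if the rubber rib is moved more than 15 mm (distance of rubber_rib from where it was at the start of the episode above 0.015 m).
It also fails if it takes over 72 s, if anything falls off the work surface, if the arm or the gripper's body presses on something with over 40 N, if the wrist force passes 120 N, or if a joint passes its speed limit or range.

### The arm

A 7-joint arm with a two-finger parallel gripper is mounted at the origin on a cart in front of the work surface, level with it; the furniture and walls round the work are solid. World frame = base frame: x ahead of the robot, y to its left, z up, the work surface at z = 0. Lengths are in m, angles in degrees, forces in N, time in s.
With the tool pointing down it reaches from about 0.425 to 1.025 m from the base axis. Payload 3.6 kg.
Tool frame: the origin (TCP) lies midway between the tips of the shut fingers; the grasp point (between the pads) lies 19 mm behind it; z points along the fingers, y is the line along which they close (so a half turn about z gives the same grasp; the last joint's range is limited). The gripper opens to 85 mm and grips with 20 to 120 N. Pads are 22 mm wide; open, the fingers measure 114 mm over their backs; the gripper's body (76 mm by 85 mm) begins 54 mm behind the grasp point. The pads swing forward as they close: fully open they stand 13 mm farther back than shut.
Start: joints at [-77.951, 33.873, 2.773, 92.16, -1.908, 54.013, -1.931], TCP at [0.217, 0.692, 0.203] pointing down, gripper open.
Joint ranges: [-153.93, 153.93], [-27.13, 128.08], [-72.61, 78.16], [10.71, 143.7], [-87.88, 267.88], [4.46, 118.87], [-176.78, 176.78]. Speed limits (degrees/s): [147.25, 147.25, 180, 180, 180, 180, 180].

### API

Orientations are given as a 3x3 rotation matrix whose columns are the frame's x, y, z axes.
In Python, from rig import get_state, vision, order gives the robot as it stands.
- The arm moves only by the tool send_rows, never from a script. Its argument "motion" is a list that holds one entry, the list of rows, each a list of 5 numbers: the shift along the tool's x, y, z each as a share of 300 mm, from -1 to 1, then the turn about the tool's z as a share of 45 degrees, from -1 to 1, then the opening, from 0 (shut) to 1 (fully open). In form: [[[x, y, z, spin, jaw], ...]]. A call has 1 to 8 rows; each row is the pose to reach, as a shift and turn from the pose commanded when the call began, along the tool's axes at that moment; what a row does not reach only later rows make up. A row lasts 1/10 s, in which the tool goes at most 50 mm and 8.59 degrees, less where a joint would pass 70% of its speed; a pose out of reach is approached as far as the arm can. A call with a number of a shift or a turn outside -1 to 1 is refused whole. A call with a gripper value outside its range is refused whole. The fingers move at their own pace and stop on an object; "squeeze" is the grip in N (left out, the last holds). Time passes only in rows, so rows that repeat a pose let the fingers close. It gives the time, the measured TCP pose, the force, the opening and the grip force at its end, in the units of the state.
- get_state(): the state, without advancing time (a new reading comes with each control period).
- vision.grab_frame(name): name is "side" or "top"; returns (picture, depth): 480x640x3 uint8, red, green, blue; 480x640 float32, m along the optical axis (not along the pixel's ray), 0 where there is no reading.
- vision.camera_model(name): a dict with "mtx" (3x3 intrinsics, pixels), "k1" (the pictures are not rectified: a ray, as slopes to the right and down, at radius r is drawn at 1 + k1 r^2 times it, then the intrinsics apply), "rvec" (rotation vector, rad) and "tvec" (3), from world to camera coordinates, as OpenCV has them. Camera axes: x right, y down, z forward; pixel columns grow to the right and rows downward; lengths in m; the calibration is good to about 2 mm. A picture is of the moment at which its call begins. camera_model takes no time and is no camera call.
- order.job_done(): hands the job in; it is judged then, once.
The state is a dict: "t": time; "q": joint angles; "qvel": joint speeds; "effort": joint torques, N m; "eef_pos": TCP position; "tool_rot": TCP orientation; "ft_force": force on the tool from outside, world axes, zero at the start; "wrist_torque": the same for the moment, N m; "finger_gap": opening from 0.0 (shut) to 1.0 (fully open); "gripper_force": force on a finger pad.
Only numpy, scipy, OpenCV 4.12 (cv2) and the standard library are available. Lean on these libraries where they do the work, as an engineer would, in place of code of your own. Each camera call takes 0.05 s, during which the arm holds its last target. There are 200 camera calls.

## Working session

There is one attempt and no reset: what is moved stays moved. The work goes in short steps, Python scripts to look and compute and a tool call to move; the robot and the scene stay as the last step left them, time stands still between calls to the robot, and variables do not carry over. Pictures are saved under pics/ and viewed, at most 10 in all, crops included, and the job is handed in when it is done.

Besides the shell and the picture viewer there is one more tool, called as name(argument=value, ...), one argument or row to a line, values as JSON. send_rows: Moves the arm, as the interface text tells. Its arguments: {"type":"object","properties":{"motion":{"type":"array"},"squeeze":{"type":"number"}},"required":["motion"]}

```bash
mkdir -p pics; ls
cat > h.py <<'E'
import numpy as np, cv2
from rig import get_state, vision, order
def cam(n):
    m=vision.camera_model(n); R=cv2.Rodrigues(np.array(m["rvec"],float))[0]
    return np.array(m["mtx"],float),float(m["k1"]),R,np.array(m["tvec"],float).ravel()
def ray(n,uv):
    K,k,R,t=cam(n); uv=np.atleast_2d(np.array(uv,float))
    d=(uv-K[:2,2])/[K[0,0],K[1,1]]; s=d.copy()
    for _ in range(20): s=d/(1+k*(s**2).sum(1,keepdims=True))
    v=np.c_[s,np.ones(len(s))]
    return -R.T@t, v@R   # per unit depth
def onz(n,uv,z):
    o,v=ray(n,uv); return o+v*((z-o[2])/v[:,2])[:,None]
def proj(n,P):
    K,k,R,t=cam(n); c=np.atleast_2d(P)@R.T+t; s=c[:,:2]/c[:,2:]
    return s*(1+k*(s**2).sum(1,keepdims=True))*[K[0,0],K[1,1]]+K[:2,2]
def two(a,ua,b,ub):
    o1,v1=ray(a,ua);o2,v2=ray(b,ub);v1=v1[0];v2=v2[0]
    x=np.linalg.lstsq(np.c_[v1,-v2],o2-o1,rcond=None)[0]
    p,q=o1+v1*x[0],o2+v2*x[1]; return (p+q)/2,np.linalg.norm(p-q)
def cloud(n,depth):
    vv,uu=np.mgrid[0:480,0:640]; o,v=ray(n,np.c_[uu.ravel(),vv.ravel()])
    return (o+v*depth.reshape(-1,1)).reshape(480,640,3)
E
python3 - <<'E'
from h import *
for n in("side","top"):
    p,d=vision.grab_frame(n); cv2.imwrite(f"pics/{n}0.png",p[...,::-1]); np.savez(f"{n}0.npz",p=p,d=d)
    K,k,R,t=cam(n); print(n,K.round(1).tolist(),k,(-R.T@t).round(3),R[2].round(3),(d>0).mean())
s=get_state();print(s)
E
```

```text
pics
side [[435.6, 0.0, 320.6], [0.0, 435.6, 236.5], [0.0, 0.0, 1.0]] -0.09656740041672114 [0.48  0.528 0.832] [ 0.083 -0.559 -0.825] 0.9960579427083334
top [[577.0, 0.0, 318.5], [0.0, 577.0, 234.9], [0.0, 0.0, 1.0]] -0.17900394414507007 [ 0.312 -0.008  1.546] [ 0.168  0.01  -0.986] 0.9960970052083333
{'t': 0.1, 'q': array([-77.95030252,  33.91974498,   2.76773183,  92.22993395,
        -1.90914474,  54.01373582,  -1.93342611]), 'qvel': array([ 0.0131241 , -0.13327821, -0.0520266 , -0.168912  ,  0.02176422,
        0.02818949, -0.07835329]), 'effort': array([ 4.26655766e-03, -5.49992537e+01,  1.55297600e+00, -1.98826665e+01,
        9.66758584e-03,  3.79857767e-03,  3.06021406e-06]), 'eef_pos': array([0.21663221, 0.69101908, 0.20205876]), 'tool_rot': array([[-9.54210965e-01,  2.99134027e-01, -5.18008124e-04],
       [ 2.99134459e-01,  9.54208915e-01, -1.98040233e-03],
       [-9.81177532e-05, -2.04467570e-03, -9.99997905e-01]]), 'ft_force': array([ 0.18702102, -0.51216169,  0.26666837]), 'wrist_torque': array([-0.00482281, -0.03472783,  0.01497132]), 'gripper_force': 0.0, 'finger_gap': 0.9982830300633394}
```

View pics/side0.png

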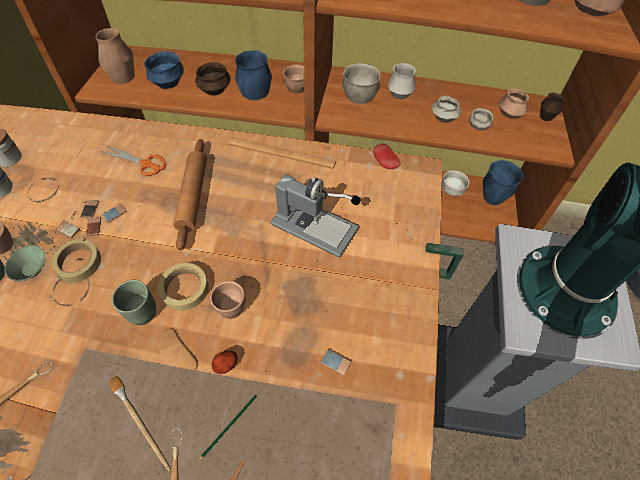

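View pics/top0.png

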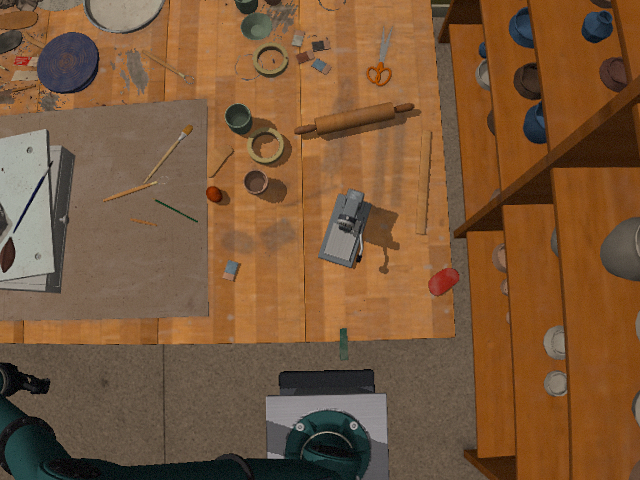

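Side view: gauge at about (315,215), tab at (355,200), tile at (335,360), cup (228,298), stone (224,362), rib (386,155). Top view: gauge at (345,230), tile at (231,270). I'll enlarge the gauge and the tile.

Run:
```python
from h import *
S=np.load("side0.npz");T=np.load("top0.npz")
a=cv2.resize(S["p"][165:265,262:382],None,fx=4,fy=4,interpolation=2)   # 480x400
b=cv2.resize(T["p"][180:280,305:385],None,fx=4,fy=4,interpolation=2)   #320x400
c=cv2.resize(S["p"][340:382,310:360],None,fx=4,fy=4,interpolation=2)
d=cv2.resize(T["p"][255:285,215:250],None,fx=4,fy=4,interpolation=2)
im=np.zeros((600,800,3),np.uint8); im[:400,:480]=a; im[:400,480:]=b; im[410:410+168,:200]=c; im[410:530,300:440]=d
cv2.imwrite("pics/crop0.png",im[...,::-1])
C=cloud("top",T["d"]); Cs=cloud("side",S["d"])
for n,C,P in(("top",C,T["p"]),("side",Cs,S["p"])):
    uv=np.array([231,270] if n=="top" else [335,360]); 
    reg=np.zeros((480,640),bool); reg[uv[1]-25:uv[1]+25,uv[0]-30:uv[0]+30]=1
    print(n,"table z",np.median(C[reg][:,2]))
    m=reg&(C[...,2]>np.median(C[reg][:,2])+.003); print(m.sum(),C[m].mean(0) if m.any() else 0,np.median(C[m][:,2]) if m.any() else 0)
    hsv=cv2.cvtColor(P,cv2.COLOR_RGB2HSV); bl=reg&(hsv[...,0]>85)&(hsv[...,0]<130)&(hsv[...,1]>40); 
    v,u=np.nonzero(bl); print("blue",bl.sum(),u.mean(),v.mean(),hsv[uv[1],uv[0]], onz(n,[[u.mean(),v.mean()]],.006))
```

```text
top table z 0.0010921453468093478
688 [0.48519058 0.26043357 0.03591249] 0.006318138335854595
blue 61 230.50819672131146 267.5081967213115 [ 98  46 121] [[0.49188854 0.24646352 0.006     ]]
side table z 9.481831800955964e-05
444 [0.48391395 0.25670161 0.02104737] 0.006273483021729476
blue 61 331.672131147541 358.73770491803276 [ 92  32 144] [[0.49208971 0.24749023 0.006     ]]
```

View pics/crop0.png

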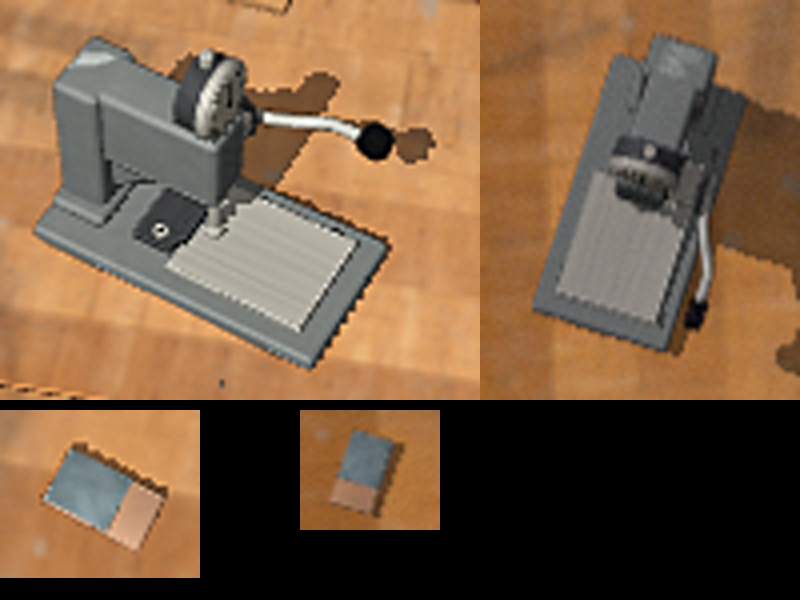

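Crop: gauge anvil is the light plate (front corners at crop (358,243),(301,328)), tab at crop (375,141) side and (696,315) top, tile with blue end away from the robot. Next come the metric fits.

Run:
```python
from h import *
F={n:np.load(f"{n}0.npz") for n in("side","top")}
f=lambda L,cx,cy,ox,oy:(np.array(L,float)-[cx,cy]+.5)/4-.5+[ox,oy]
tc={"side":f([(73,448),(166,492),(137,549),(42,497)],0,410,310,340),"top":f([(356,430),(393,437),(378,515),(330,500)],300,410,215,255)}
an={"side":f([(358,243),(301,328),(168,267)],0,0,262,165),"top":f([(660,320),(555,297),(600,172)],480,0,305,180)}
ba={"side":f([(390,243),(312,366),(36,233)],0,0,262,165),"top":f([(672,352),(533,310)],480,0,305,180)}
tab={"side":f([(375,141)],0,0,262,165),"top":f([(696,315)],480,0,305,180)}
for n in F: print(n,"tile",onz(n,tc[n],.006)[:,:2].round(4).tolist(),onz(n,tc[n],.006)[:,:2].mean(0).round(4))
for n in F: print(n,"anvil",onz(n,an[n],.02)[:,:2].round(4).tolist())
for n in F: print(n,"base",onz(n,ba[n],.012)[:,:2].round(4).tolist())
for i in range(2): print("anvil corner 2view",two("side",an["side"][i],"top",an["top"][i]))
for i in range(3): print("tile c 2view",[two("side",tc["side"][j],"top",tc["top"][k]) for j,k in((0,1),(3,0),(1,2),(2,3))][i])
print("tab",two("side",tab["side"],"top",tab["top"]))
# tile by colour/height mask, rect fit on metric points
for n,uv in(("side",(335,360)),("top",(231,270))):
    P,D=F[n]["p"],F[n]["d"]; C=cloud(n,D)
    m=((C[...,2]>.0035)&(C[...,2]<.012)).astype(np.uint8); k,l,st,_=cv2.connectedComponentsWithStats(m)
    i=l[uv[1]-2:uv[1]+3,uv[0]-2:uv[0]+3].max(); v,u=np.nonzero(l==i)
    X=onz(n,np.c_[u,v],.006)[:,:2]; r=cv2.minAreaRect((X*1000).astype(np.float32)); print(n,"tile rect",st[i],X.mean(0).round(4),r, np.median(C[l==i][:,2]))
    w,V=np.linalg.eigh(np.cov(X.T)); print(" pca ang",np.degrees(np.arctan2(V[1,1],V[0,1])),np.sqrt(12*w))
    G=C[(C[...,2]>.017)&(C[...,2]<.023)&(C[...,0]>.4)&(C[...,0]<.75)&(abs(C[...,1]+.07)<.12)]
    print(" anvil z",np.median(G[:,2]),len(G))
```

```text
side tile [[0.5026, 0.2296], [0.4544, 0.2435], [0.4642, 0.2738], [0.5132, 0.2567]] [0.4836 0.2509]
top tile [[0.5135, 0.2516], [0.5081, 0.2263], [0.4555, 0.2368], [0.4663, 0.2694]] [0.4858 0.246 ]
side anvil [[0.4981, -0.0661], [0.5215, -0.0022], [0.6023, -0.0291]]
top anvil [[0.5031, -0.0746], [0.5205, -0.0051], [0.6045, -0.0377]]
side base [[0.4799, -0.0754], [0.512, 0.0163], [0.6838, -0.044]]
top base [[0.4824, -0.0823], [0.5132, 0.0098]]
anvil corner 2view (array([ 0.50136154, -0.07461708,  0.00933569]), np.float64(0.0062061244369740805))
anvil corner 2view (array([ 0.52141399, -0.00517223,  0.01537107]), np.float64(0.0005629323817678726))
tile c 2view (array([0.50562682, 0.22746337, 0.00193001]), np.float64(0.00600608343929041))
tile c 2view (array([ 0.5142052 ,  0.25332695, -0.00390004]), np.float64(0.0011340117730684017))
tile c 2view (array([ 0.45533376,  0.23900244, -0.00621711]), np.float64(0.0026186936128726698))
tab (array([ 0.49760269, -0.09515964,  0.0783033 ]), np.float64(0.001587746177660792))
side tile rect [321 350  30  25 405] [0.4843 0.252 ] ((483.94482421875, 252.18212890625), (30.93528938293457, 52.38679885864258), 71.80976867675781) 0.006389319468386279
 pca ang 161.339115031377 [0.03074791 0.05197396]
 anvil z 0.01946911235276949 1077
top tile rect [223 260  17  21 175] [0.4868 0.2462] ((485.2259826660156, 243.40354919433594), (41.35637664794922, 55.69380569458008), 81.72052764892578) 0.006586894457085268
 pca ang 166.14047814306352 [0.03260571 0.05152461]
 anvil z 0.019621163969024913 743
```

send_rows(
  motion=[
    [[-0.8, -1, 0, 0.035, 0.4], [-0.8, -1, 0, 0.035, 0.4], [-0.8, -1, 0, 0.035, 0.4], [-0.8, -1, 0, 0.035, 0.4], [-0.8, -1, 0, 0.035, 0.4], [-0.8, -1, 0, 0.035, 0.4], [-0.8, -1, 0, 0.035, 0.4], [-0.8, -1, 0, 0.035, 0.4]],
  ],
  squeeze=40,
)

```text
t: 0.9
eef_pos: [0.3568, 0.3294, 0.2028]
tool_rot: [[-0.945, 0.328, -0.001], [0.328, 0.945, -0.002], [-0.0, -0.002, -1.0]]
ft_force: [0.5, 0.2, -0.2]
finger_gap: 0.399
gripper_force: 0.0
```

send_rows(
  motion=[
    [[-0.8, -1, 0, 0, 0.4], [-0.8, -1, 0, 0, 0.4], [-0.8, -1, 0, 0, 0.4], [-0.8, -1, 0, 0, 0.4], [-0.8, -1, 0, 0, 0.4], [-0.8, -1, 0, 0, 0.4], [-0.8, -1, 0, 0, 0.4], [-0.8, -1, 0, 0, 0.4]],
  ],
)

```text
t: 1.7
eef_pos: [0.486, -0.0319, 0.2032]
tool_rot: [[-0.944, 0.329, 0.001], [0.329, 0.944, -0.001], [-0.001, -0.001, -1.0]]
ft_force: [-0.2, 0.4, -1.1]
finger_gap: 0.401
gripper_force: 0.0
```

send_rows(
  motion=[
    [[-0.105, -0.184, 0.1, 0, 0.4], [-0.105, -0.184, 0.15, 0, 0.4], [-0.105, -0.184, 0.15, 0, 0.4], [-0.105, -0.184, 0.15, 0, 0.4]],
  ],
)

```text
t: 2.1
eef_pos: [0.4966, -0.0902, 0.1576]
tool_rot: [[-0.945, 0.326, -0.002], [0.326, 0.945, 0.001], [0.002, -0.0, -1.0]]
ft_force: [-0.1, 0.7, -0.1]
finger_gap: 0.399
gripper_force: 0.0
```

Run:
```python
from h import *
s=get_state(); print(s["eef_pos"])
im=np.zeros((480,800,3),np.uint8)
for i,n in enumerate(("side","top")):
    p,d=vision.grab_frame(n); np.savez(f"{n}1.npz",p=p,d=d)
    q=s["eef_pos"]; uv=proj(n,q)[0]; print(n,uv)
    # crop around tcp
    c=(uv-[40,50]).astype(int); print(c)
    im[:480,i*400:(i+1)*400]=cv2.resize(p[c[1]:c[1]+96,c[0]:c[0]+80],(400,480),interpolation=2)
    cv2.circle(im,(int((uv[0]-c[0])*5)+i*400,int((uv[1]-c[1])*5)),3,(255,0,0),-1)
cv2.imwrite("pics/tab1.png",im[...,::-1])
```

```text
[ 0.49662438 -0.09021436  0.15758438]
side [358.33163032 177.50529832]
[318 127]
top [358.35126033 254.98786883]
[318 204]
```

View pics/tab1.png

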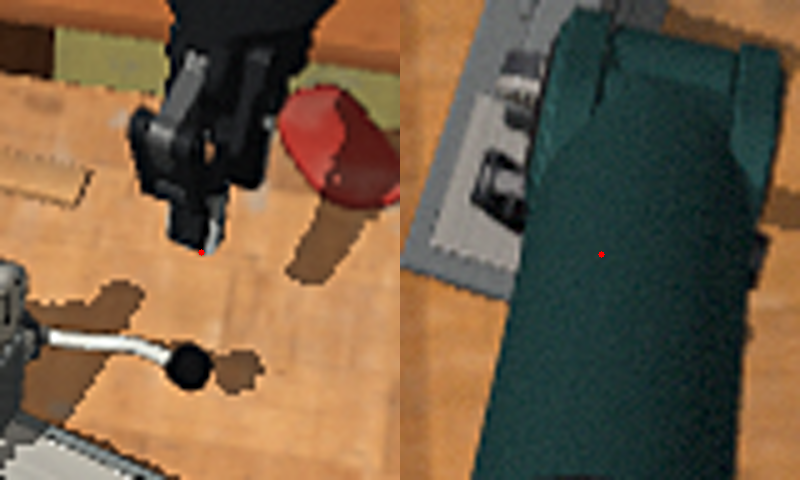

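Side view: fingertips around (190,248) in the crop, tab at (188,366), lever coming from the left. The arm hides the tab in the top view. I'll check the side camera's bias from the finger points.

Run:
```python
from h import *
s=get_state(); T=np.array(s["eef_pos"]);R=np.array(s["tool_rot"]); print(T,R[:,:2].round(4).tolist())
F=np.load("side1.npz"); C=cloud("side",F["d"]); L=(C-T)@R
m=(abs(L[...,0])<.03)&(abs(L[...,1])<.06)&(L[...,2]>-.04)&(L[...,2]<.02)
m&=(C[...,2]>.13)
v,u=np.nonzero(m); P=L[m]*1000; print(len(P))
for a in range(-40,20,4):
    q=P[(P[:,2]>a)&(P[:,2]<=a+4)]
    if len(q): print(a,len(q),"x",q[:,0].min().round(1),q[:,0].max().round(1),"y",np.percentile(q[:,1],[0,25,50,75,100]).round(1))
# tab: black pixels on side
p=F["p"].astype(int); g=p.max(2)<60; g[:, :345]=0; g[:190]=0; g[215:]=0; g[:,372:]=0
v,u=np.nonzero(g); print("tab px",u.mean(),v.mean(),len(u),u.min(),u.max(),v.min(),v.max()); Q=C[g]; print(np.median(Q,0))
o,vv=ray("side",[[u.mean(),v.mean()]]); print("z=.08:",onz("side",[[u.mean(),v.mean()]],.08))
```

```text
[ 0.49763387 -0.08890902  0.15858697] [[-0.9463, 0.3232], [0.3232, 0.9463], [-0.0003, 0.0009]]
56
-40 26 x -8.6 14.8 y [-22.9 -18.3  20.6  26.2  30.3]
-36 15 x -7.5 14.2 y [-20.6 -18.7 -16.5  22.2  28.9]
-32 12 x -7.0 13.9 y [-19.1 -18.1  20.6  23.1  24. ]
-28 3 x 2.1 8.8 y [-20.  -19.7 -19.3 -19.3 -19.3]
tab px 355.46153846153845 199.93846153846152 65 351 360 196 204
[ 0.49644962 -0.08669659  0.08736907]
z=.08: [[ 0.49656838 -0.09342177  0.08      ]]
```

Run:
```python
from h import *
p,d=vision.grab_frame("side"); np.savez("side2.npz",p=p,d=d)
s=get_state(); T=np.array(s["eef_pos"]);R=np.array(s["tool_rot"]); print(T,R[:,:2].round(4).tolist())
for y in(-.032,-.017,0,.017,.032): print(y,proj("side",[T+R@[0,y,-.006]]).round(1))
C=cloud("side",d); L=((C-T)@R*1000)
for v in range(158,184,2): print(v,[(tuple(L[v,u].round(0).astype(int)),int(p[v,u].max())) for u in range(350,368,3)])
```

```text
[ 0.49783404 -0.08878325  0.1587993 ] [[-0.9465, 0.3227], [0.3227, 0.9465], [-0.0009, 0.0011]]
-0.032 [[364.6 165.8]]
-0.017 [[361.5 170.3]]
0 [[358.  175.6]]
0.017 [[354.3 180.9]]
0.032 [[351.1 185.7]]
158 [((np.int64(5), np.int64(64), np.int64(-116)), 43), ((np.int64(11), np.int64(66), np.int64(-121)), 19), ((np.int64(14), np.int64(60), np.int64(-117)), 10), ((np.int64(-79), np.int64(-201), np.int64(159)), 138), ((np.int64(14), np.int64(30), np.int64(-90)), 13), ((np.int64(3), np.int64(-18), np.int64(-43)), 12)]
160 [((np.int64(3), np.int64(59), np.int64(-105)), 39), ((np.int64(10), np.int64(63), np.int64(-112)), 15), ((np.int64(14), np.int64(57), np.int64(-109)), 15), ((np.int64(15), np.int64(44), np.int64(-98)), 15), ((np.int64(15), np.int64(29), np.int64(-85)), 13), ((np.int64(4), np.int64(-17), np.int64(-39)), 13)]
162 [((np.int64(3), np.int64(57), np.int64(-98)), 14), ((np.int64(9), np.int64(59), np.int64(-103)), 20), ((np.int64(14), np.int64(57), np.int64(-104)), 11), ((np.int64(15), np.int64(43), np.int64(-92)), 12), ((np.int64(15), np.int64(27), np.int64(-77)), 11), ((np.in
[... 2577 characters left out ...]
4(-147), np.int64(162)), 207)]
180 [((np.int64(-65), np.int64(-121), np.int64(161)), 221), ((np.int64(-58), np.int64(-123), np.int64(159)), 216), ((np.int64(-50), np.int64(-125), np.int64(157)), 219), ((np.int64(-45), np.int64(-132), np.int64(160)), 219), ((np.int64(-37), np.int64(-134), np.int64(158)), 212), ((np.int64(-31), np.int64(-139), np.int64(160)), 202)]
182 [((np.int64(-61), np.int64(-112), np.int64(158)), 216), ((np.int64(-57), np.int64(-122), np.int64(165)), 214), ((np.int64(-48), np.int64(-120), np.int64(158)), 216), ((np.int64(-42), np.int64(-126), np.int64(160)), 218), ((np.int64(-35), np.int64(-128), np.int64(159)), 217), ((np.int64(-27), np.int64(-130), np.int64(157)), 201)]
```

send_rows(
  motion=[
    [[0, -0.02, 0.1, 0, 0.4], [0, -0.02, 0.2, 0, 0.4], [0, -0.02, 0.31, 0, 0.4], [0, -0.02, 0.31, 0, 0.4], [0, -0.02, 0.31, 0, 0.4], [0, -0.02, 0.31, 0, 0.4]],
  ],
)

```text
t: 2.85
eef_pos: [0.4969, -0.0958, 0.0668]
tool_rot: [[-0.946, 0.324, 0.003], [0.324, 0.946, -0.0], [-0.003, 0.001, -1.0]]
ft_force: [0.9, 0.6, 0.1]
finger_gap: 0.396
gripper_force: 0.0
```

Run:
```python
from h import *
s=get_state(); print(s["eef_pos"],s["ft_force"])
im=np.zeros((480,800,3),np.uint8)
for i,n in enumerate(("side","top")):
    p,d=vision.grab_frame(n); np.savez(f"{n}3.npz",p=p,d=d)
    uv=proj(n,s["eef_pos"])[0]; c=(uv-[40,60]).astype(int); print(n,uv,c)
    im[:480,i*400:(i+1)*400]=cv2.resize(p[c[1]:c[1]+96,c[0]:c[0]+80],(400,480),interpolation=2)
    cv2.circle(im,(int((uv[0]-c[0])*5)+i*400,int((uv[1]-c[1])*5)),3,(255,0,0),-1)
cv2.imwrite("pics/tab2.png",im[...,::-1])
```

```text
[ 0.49686742 -0.09577272  0.06679386] [0.88743558 0.63169295 0.11994836]
side [354.97652313 202.82928591] [314 142]
top [358.59692662 259.52533462] [318 199]
```

View pics/tab2.png

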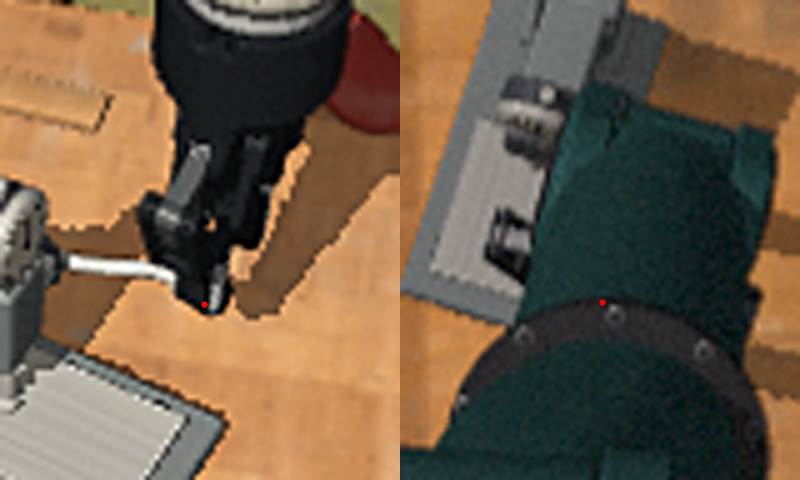

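Side view: near fingertip at crop (205,312) overlapping the tab, tips apparently a bit above the reported TCP. I'll lower a little further and close.

send_rows(
  motion=[
    [[0, 0, 0.05, 0, 0.4], [0, 0, 0.05, 0, 0.4], [0, 0, 0.05, 0, 0], [0, 0, 0.05, 0, 0], [0, 0, 0.05, 0, 0], [0, 0, 0.05, 0, 0], [0, 0, 0.05, 0, 0], [0, 0, 0.05, 0, 0]],
  ],
  squeeze=30,
)

```text
t: 3.75
eef_pos: [0.4971, -0.093, 0.051]
tool_rot: [[-0.946, 0.323, 0.002], [0.323, 0.946, 0.003], [-0.001, 0.004, -1.0]]
ft_force: [1.7, 6.6, 0.3]
finger_gap: 0.124
gripper_force: 32.6
```

send_rows(
  motion=[
    [[0, 0.01, 0, 0, 0], [-0.003, 0.01, -0.03, 0, 0], [-0.012, 0.01, -0.071, 0, 0], [-0.012, 0.01, -0.071, 0, 0], [-0.012, 0.01, -0.071, 0, 0]],
  ],
  squeeze=60,
)

```text
t: 4.25
eef_pos: [0.502, -0.0944, 0.072]
tool_rot: [[-0.946, 0.325, 0.004], [0.325, 0.946, -0.0], [-0.004, 0.001, -1.0]]
ft_force: [5.0, 2.0, -5.0]
finger_gap: 0.115
gripper_force: 59.2
```

Run:
```python
from h import *
s=get_state(); print(s["eef_pos"],s["ft_force"])
im=np.zeros((480,800,3),np.uint8)
p,d=vision.grab_frame("side"); np.savez("side4.npz",p=p,d=d)
im=cv2.resize(p[120:240,265:400],None,fx=5,fy=5,interpolation=2)
cv2.imwrite("pics/tab3.png",im[...,::-1])
```

```text
[ 0.50197737 -0.09435627  0.07203847] [ 5.00027622  2.00133694 -4.9580016 ]
```

View pics/tab3.png

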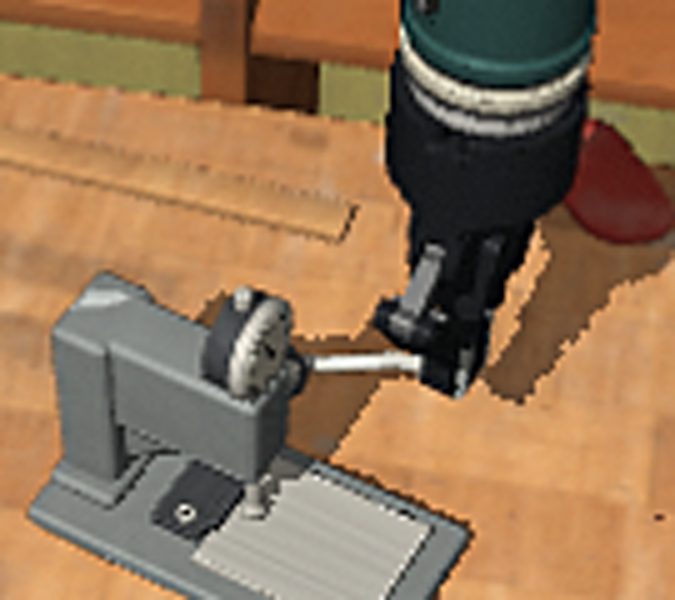

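send_rows(
  motion=[
    [[-0.01, 0.005, -0.025, 0, 0], [-0.022, 0.005, -0.052, 0, 0], [-0.037, 0.005, -0.076, 0, 0], [-0.054, 0.005, -0.099, 0, 0], [-0.074, 0.005, -0.12, 0, 0], [-0.095, 0.005, -0.138, 0, 0], [-0.118, 0.005, -0.155, 0, 0], [-0.142, 0.005, -0.169, 0, 0]],
  ],
)

```text
t: 5.1
eef_pos: [0.5402, -0.1076, 0.122]
tool_rot: [[-0.945, 0.327, -0.001], [0.327, 0.945, -0.0], [0.001, -0.001, -1.0]]
ft_force: [3.1, -0.0, -9.3]
finger_gap: 0.1
gripper_force: 58.5
```

```bash
cat > lev.py <<'E'
from h import *
import sys
O=np.array([.5815,-.060,0]); a=np.radians(-19); G=np.array([[np.cos(a),-np.sin(a),0],[np.sin(a),np.cos(a),0],[0,0,1]])
def lever(p,off=-.058):
    o,_=ray("side",[[0,0]]); vv,uu=np.mgrid[100:230,300:400]; uv=np.c_[uu.ravel(),vv.ravel()]
    o,v=ray("side",uv); og=(o-O)@G; vg=v@G; P=og+vg*((off-og[1])/vg[:,1])[:,None]
    X=P.reshape(130,100,3)[...,[0,2]]-[.016,.08]; r=np.hypot(X[...,0],X[...,1])
    q=p[100:230,300:400].astype(int); m=(q.min(2)>165)&(q.max(2)-q.min(2)<30)&(r<.085)&(r>.02)
    k,l,st,_=cv2.connectedComponentsWithStats(m.astype(np.uint8),connectivity=8)
    if k<2: return None
    i=1+st[1:,4].argmax(); Q=X[l==i]; rr=r[l==i]
    far=Q[rr>np.percentile(rr,80)].mean(0); near=Q[rr<np.percentile(rr,20)].mean(0)
    return len(Q),np.arctan2(far[1],-far[0]).round(3),np.arctan2(*(far-near)[::-1]*[1,-1]).round(3),rr.min().round(3),rr.max().round(3)
if __name__=="__main__":
    for f in("side0","side4"): print(f,lever(np.load(f+".npz")["p"]))
    n=sys.argv[1]; p,d=vision.grab_frame("side"); np.savez(n,p=p,d=d); print(lever(p))
    s=get_state(); print(s["eef_pos"],s["ft_force"],s["finger_gap"])
E
python3 lev.py side5.npz
```

```text
side0 (63, np.float64(0.019), np.float64(0.361), np.float64(0.023), np.float64(0.075))
side4 (56, np.float64(0.242), np.float64(0.551), np.float64(0.021), np.float64(0.069))
(28, np.float64(-2.106), np.float64(-1.821), np.float64(0.02), np.float64(0.057))
[ 0.54165707 -0.10816087  0.12283486] [ 1.56748231 -0.44011545 -6.75294092] 0.09802887441742571
```

Run:
```python
from h import *
p=np.load("side5.npz")["p"]
cv2.imwrite("pics/tab4.png",cv2.resize(p[100:240,265:400],None,fx=4,fy=4,interpolation=2)[...,::-1])
```

```text
(no output)
```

View pics/tab4.png

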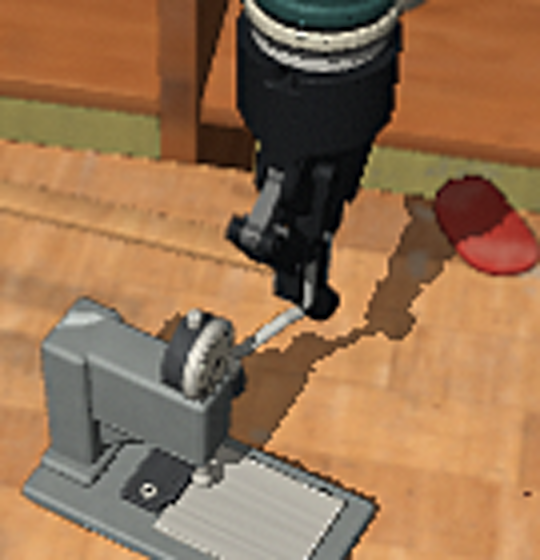

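Tab slipped to the very fingertips (tab at crop (322,303), tips at (300,295)), so I'll guide the lever back down and take a deeper grip.

send_rows(
  motion=[
    [[0.024, 0, 0.014, 0, 0], [0.047, 0, 0.031, 0, 0], [0.068, 0, 0.049, 0, 0], [0.088, 0, 0.07, 0, 0], [0.105, 0, 0.093, 0, 0], [0.12, 0, 0.117, 0, 0], [0.132, 0, 0.144, 0, 0], [0.142, 0, 0.169, 0, 0]],
  ],
)

```text
t: 5.95
eef_pos: [0.4957, -0.0921, 0.071]
tool_rot: [[-0.947, 0.322, -0.007], [0.322, 0.947, 0.001], [0.007, -0.001, -1.0]]
ft_force: [-4.3, -1.1, 5.8]
finger_gap: 0.097
gripper_force: 80.0
```

Run:
```python
from lev import *
o,v=ray("side",[[345.5,175.75]]); og=(o-O)@G; vg=v@G; P=og+vg*((-.058-og[1])/vg[:,1])[:,None]; X=P[0]-[.016,0,.08]; print("tab was",P,np.hypot(X[0],X[2]),np.arctan2(X[2],-X[0]))
print("TCP px then",proj("side",[[.5417,-.1082,.1228]]),"tip seen (340.5,174)")
print((np.array([.5417,-.1082,.1228])-O)@G)
p,d=vision.grab_frame("side"); np.savez("side6.npz",p=p,d=d); print(lever(p)); s=get_state(); print(s["eef_pos"],s["ft_force"],s["finger_gap"])
```

```text
tab was [[-0.04041118 -0.058       0.14474059]] 0.0858694682446165 0.854042007172362
TCP px then [[337.41343212 179.26102859]] tip seen (340.5,174)
[-0.02193925 -0.05853161  0.1228    ]
(66, np.float64(0.178), np.float64(0.496), np.float64(0.021), np.float64(0.073))
[ 0.49555372 -0.0919783   0.07009288] [-5.02927863 -0.79734816  4.83742137] 0.0981672381129736
```

send_rows(
  motion=[
    [[0, 0, 0.03, 0, 0], [0, 0, 0.055, 0, 0], [0, 0, 0.055, 0, 0], [0, 0, 0.055, 0, 0.4], [0, 0, 0.055, 0, 0.4], [0, 0, 0.055, 0, 0.4], [0, 0, 0.11, 0, 0.4], [0, 0, 0.11, 0, 0.4]],
  ],
  squeeze=25,
)

```text
t: 6.8
eef_pos: [0.5003, -0.0928, 0.0376]
tool_rot: [[-0.946, 0.325, -0.001], [0.325, 0.946, 0.0], [0.001, -0.0, -1.0]]
ft_force: [-0.4, 0.2, 0.1]
finger_gap: 0.403
gripper_force: 0.0
```

```bash
python3 lev.py side7.npz
python3 - <<'E'
from lev import *
print((get_state()["eef_pos"]-O)@G, get_state()["t"])
E
```

```text
side0 (63, np.float64(0.019), np.float64(0.361), np.float64(0.023), np.float64(0.075))
side4 (56, np.float64(0.242), np.float64(0.551), np.float64(0.021), np.float64(0.069))
(28, np.float64(-2.106), np.float64(-1.821), np.float64(0.02), np.float64(0.057))
[ 0.50038229 -0.09292282  0.0380995 ] [-0.79818656 -0.05035549  0.04963289] 0.4004591350682506
[-0.06597968 -0.05753848  0.0380995 ] 6.85
```

send_rows(
  motion=[
    [[0.008, 0, 0.01, 0, 0.4], [0.008, 0, 0.01, 0, 0], [0.008, 0, 0.01, 0, 0], [0.008, 0, 0.01, 0, 0], [0.008, 0, 0.01, 0, 0], [0.008, 0, 0.01, 0, 0], [0.008, 0, 0.01, 0, 0], [0.008, 0, 0.01, 0, 0]],
  ],
  squeeze=60,
)

```text
t: 7.65
eef_pos: [0.4978, -0.0927, 0.0355]
tool_rot: [[-0.945, 0.326, -0.0], [0.326, 0.945, -0.0], [0.0, -0.0, -1.0]]
ft_force: [-1.1, -2.9, 2.1]
finger_gap: 0.123
gripper_force: 62.2
```

Run:
```python
from lev import *
s=get_state(); print((s["eef_pos"]-O)@G, s["t"],s["finger_gap"],s["ft_force"])
p,d=vision.grab_frame("side"); np.savez("side8.npz",p=p,d=d)
cv2.imwrite("pics/tab5.png",cv2.resize(p[120:240,265:400],None,fx=5,fy=5,interpolation=2)[...,::-1])
```

```text
[-0.0685119  -0.05818048  0.0354869 ] 7.65 0.1233302457772261 [-1.09967343 -2.91976727  2.11025946]
```

View pics/tab5.png

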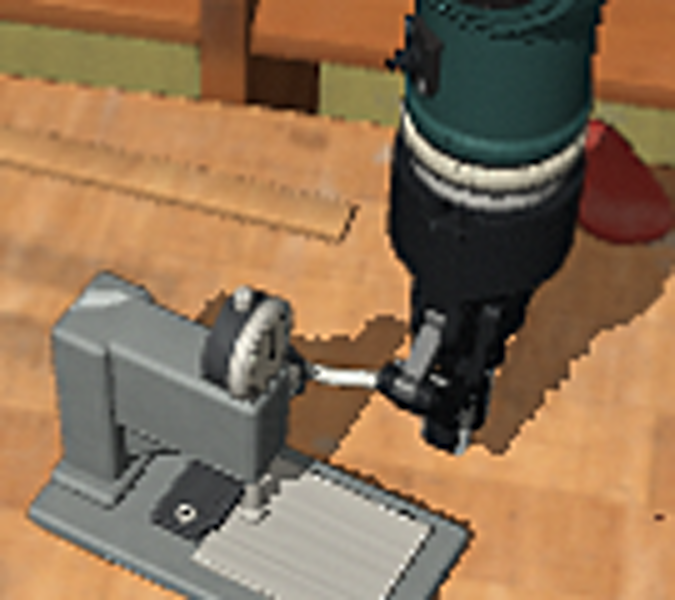

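Fingers now reach well below the tab (tips at crop (445,450), rod at (350,378)). Starting the arc again.

send_rows(
  motion=[
    [[-0.001, 0, -0.02, 0, 0], [-0.006, 0, -0.048, 0, 0], [-0.013, 0, -0.075, 0, 0], [-0.022, 0, -0.102, 0, 0], [-0.022, 0, -0.102, 0, 0], [-0.022, 0, -0.102, 0, 0]],
  ],
  squeeze=80,
)

```text
t: 8.3
eef_pos: [0.5043, -0.0947, 0.0665]
tool_rot: [[-0.946, 0.325, 0.001], [0.325, 0.946, -0.001], [-0.001, -0.0, -1.0]]
ft_force: [-0.5, -4.0, -3.6]
finger_gap: 0.117
gripper_force: 78.6
```

Run:
```python
from lev import *
s=get_state(); print((s["eef_pos"]-O)@G, s["t"],s["finger_gap"],s["ft_force"])
p,d=vision.grab_frame("side"); np.savez("side9.npz",p=p,d=d)
for f in ("side8","side9"):
    print(lever(np.load(f+".npz")["p"]))
    q=np.load(f+".npz")["p"].astype(int); m=(q.min(2)>165)&(q.max(2)-q.min(2)<30); m[:170]=0;m[200:]=0;m[:,:326]=0;m[:,350:]=0
    v,u=np.nonzero(m); print(len(u),np.polyfit(u,v,1),u.min(),u.max()) if len(u)>3 else 0
```

```text
[-0.06170848 -0.05798926  0.06652017] 8.3 0.11740305711091589 [-0.53069175 -4.04942849 -3.55152321]
(31, np.float64(-0.208), np.float64(0.369), np.float64(0.023), np.float64(0.046))
33 [1.13547969e-01 1.57070873e+02] 328 346
(37, np.float64(0.227), np.float64(0.656), np.float64(0.021), np.float64(0.053))
40 [-2.16898955e-01  2.63564460e+02] 328 345
```

send_rows(
  motion=[
    [[-0.012, 0, -0.025, 0, 0], [-0.027, 0, -0.049, 0, 0], [-0.044, 0, -0.072, 0, 0], [-0.064, 0, -0.093, 0, 0], [-0.085, 0, -0.111, 0, 0], [-0.085, 0, -0.111, 0, 0]],
  ],
)

```text
t: 8.95
eef_pos: [0.5273, -0.1029, 0.0998]
tool_rot: [[-0.945, 0.326, -0.003], [0.326, 0.945, 0.0], [0.003, -0.0, -1.0]]
ft_force: [-2.1, -3.7, -8.5]
finger_gap: 0.113
gripper_force: 78.0
```

```bash
cat > rod.py <<'E'
from lev import *
def rod(p,off=-.055):
    vv,uu=np.mgrid[130:205,322:352]; uv=np.c_[uu.ravel(),vv.ravel()]
    q=p[130:205,322:352].astype(int).reshape(-1,3); m=(q.min(1)>140)&(q.max(1)-q.min(1)<35)
    o,v=ray("side",uv); og=(o-O)@G; vg=v@G; P=(og+vg*((off-og[1])/vg[:,1])[:,None])[:,[0,2]]-[.016,.08]
    r=np.hypot(*P.T); m&=(r<.08)&(r>.015)&(P[:,1]>-.02)
    k,l,st,_=cv2.connectedComponentsWithStats(m.reshape(75,30).astype(np.uint8)); i=1+st[1:,4].argmax(); Q=P[l.ravel()==i]
    vx,vy,x,y=cv2.fitLine((Q*1000).astype(np.float32),cv2.DIST_HUBER,0,.01,.01).ravel()
    return len(Q),round(float(np.arctan2(abs(vy)*np.sign(-vx*vy),abs(vx))),3),(Q.min(0)*1000).round(),(Q.max(0)*1000).round()
if __name__=="__main__":
    for f in("side0","side4","side5","side8","side9"): print(f,rod(np.load(f+".npz")["p"]))
    n=sys.argv[1]; p,d=vision.grab_frame("side"); np.savez(n,p=p,d=d); print(rod(p)); s=get_state(); print((s["eef_pos"]-O)@G,s["ft_force"],s["finger_gap"])
E
python3 rod.py side10.npz
```

```text
side0 (63, 0.385, array([-76., -18.]), array([-19.,   9.]))
side4 (57, 0.553, array([-68., -11.]), array([-18.,  24.]))
side5 (35, 1.019, array([-45.,  12.]), array([-18.,  56.]))
side8 (32, 0.519, array([-47., -18.]), array([-19.,  -1.]))
side9 (40, 0.669, array([-55., -11.]), array([-18.,  19.]))
(34, 0.955, array([-42.,   2.]), array([-18.,  38.]))
[-0.03740376 -0.05817937  0.09964343] [-2.68352399 -4.07678875 -6.96144114] 0.11090904599357877
```

send_rows(
  motion=[
    [[-0.048, 0, -0.036, 0, 0], [-0.099, 0, -0.06, 0, 0], [-0.153, 0, -0.075, 0, 0], [-0.21, 0, -0.079, 0, 0], [-0.266, 0, -0.072, 0, 0], [-0.295, 0, -0.067, 0, 0], [-0.305, 0, -0.065, 0, 0], [-0.305, 0, -0.065, 0, 0]],
  ],
  squeeze=120,
)

```text
t: 9.8
eef_pos: [0.6163, -0.1317, 0.1197]
tool_rot: [[-0.946, 0.324, 0.002], [0.324, 0.946, 0.0], [-0.002, 0.001, -1.0]]
ft_force: [0.3, -0.4, -0.4]
finger_gap: -0.003
gripper_force: 0.0
```

Run:
```python
from lev import *
s=get_state(); print((s["eef_pos"]-O)@G, s["t"],s["finger_gap"],s["ft_force"])
p,d=vision.grab_frame("side"); np.savez("side11.npz",p=p,d=d)
cv2.imwrite("pics/tab6.png",cv2.resize(p[100:240,255:390],None,fx=4,fy=4,interpolation=2)[...,::-1])
```

```text
[ 0.05621753 -0.05651169  0.11970171] 9.8 -0.0034244441642254076 [ 0.28325907 -0.42382801 -0.36886052]
```

View pics/tab6.png

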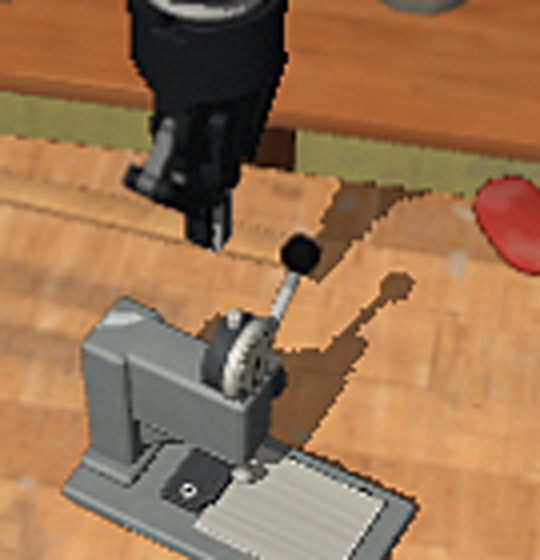

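The tab slipped out but the lever still stands high (tab at crop (300,254)); next, its angle and whether it's still.

```bash
cat > tabm.py <<'E'
from lev import *
def tab(p,u0,u1,v0,v1):
    q=p[v0:v1,u0:u1].astype(int); m=(q.max(2)<60).astype(np.uint8)
    k,l,st,c=cv2.connectedComponentsWithStats(m); i=1+st[1:,4].argmax(); uv=c[i]+[u0,v0]
    o,v=ray("side",[uv]); og=(o-O)@G; vg=v@G; P=(og+vg*((-.058-og[1])/vg[:,1])[:,None])[0]; X=P-[.016,0,.08]
    return uv.round(1),st[i,4],P.round(4),"r",np.hypot(X[0],X[2]).round(4),"th",np.arctan2(X[2],-X[0]).round(3)
E
python3 - <<'E'
from tabm import *
print(tab(np.load("side11.npz")["p"],318,342,152,175))
p,d=vision.grab_frame("side"); np.savez("side12.npz",p=p,d=d); print(tab(p,318,342,152,175)); print(tab(np.load("side0.npz")["p"],345,372,190,215))
s=get_state(); print((s["eef_pos"]-O)@G,s["t"])
E
```

```text
(array([329.8, 163.3]), np.int32(71), array([-0.0019, -0.058 ,  0.1625]), 'r', np.float64(0.0844), 'th', np.float64(1.358))
(array([329.8, 163.3]), np.int32(72), array([-0.0017, -0.058 ,  0.1624]), 'r', np.float64(0.0843), 'th', np.float64(1.359))
(array([355.5, 199.9]), np.int32(65), array([-0.0699, -0.058 ,  0.0816]), 'r', np.float64(0.0859), 'th', np.float64(0.019))
[ 0.05482152 -0.05708314  0.11925062] 9.9
```

send_rows(
  motion=[
    [[0, 0, -0.15, 0, 0], [0, 0, -0.3, 0, 0], [0, 0, -0.32, 0, 0], [0.15, 0, -0.32, 0, 0], [0.3, 0, -0.32, 0, 0], [0.385, 0, -0.32, 0, 0], [0.385, 0, -0.32, 0, 0]],
  ],
)

```text
t: 10.6
eef_pos: [0.5, -0.0932, 0.2141]
tool_rot: [[-0.946, 0.324, -0.005], [0.324, 0.946, 0.002], [0.006, 0.0, -1.0]]
ft_force: [0.4, -0.2, 0.3]
finger_gap: 0.002
gripper_force: 0.0
```

send_rows(
  motion=[
    [[0, 0, 0.15, 0, 0], [0, 0, 0.29, 0, 0], [0, 0, 0.29, 0, 0], [0, 0, 0.29, 0, 0]],
  ],
)

```text
t: 11.0
eef_pos: [0.5058, -0.0951, 0.1278]
tool_rot: [[-0.946, 0.326, -0.001], [0.326, 0.946, -0.0], [0.001, -0.0, -1.0]]
ft_force: [1.3, 0.5, 0.6]
finger_gap: 0.005
gripper_force: 0.0
```

Run:
```python
from tabm import *
p,d=vision.grab_frame("side"); np.savez("side13.npz",p=p,d=d); print(tab(p,318,337,152,175))
s=get_state(); T=s["eef_pos"];R=s["tool_rot"]; print((T-O)@G,s["t"],s["ft_force"])
C=cloud("side",d); L=(C-T)@R; Pg=(C-O)@G
m=(abs(L[...,0])<.04)&(abs(L[...,1])<.04)&(L[...,2]>-.06)&(C[...,2]>.1)&(p.max(2)<110)
P=Pg[m]; print(len(P),"z",np.percentile(P[:,2],[0,2,10])," x",np.percentile(P[:,0],[0,5,50,95,100]),"y",np.percentile(P[:,1],[0,50,100]))
```

```text
(array([329.7, 163.1]), np.int32(67), array([-0.0016, -0.058 ,  0.1628]), 'r', np.float64(0.0847), 'th', np.float64(1.361))
[-0.05894576 -0.05766066  0.12885962] 11.05 [ 0.16391362 -0.75561716  0.46134324]
82 z [0.1602449  0.16249724 0.16484467]  x [-0.07452232 -0.07423436 -0.06912862 -0.05709731 -0.0551982 ] y [-0.06276108 -0.04586856 -0.04181593]
```

Camera shows the tips about 31 mm above the reported TCP and 6 mm towards tool +x, so I'll work with that offset: lower, then push the tab back.

send_rows(
  motion=[
    [[0, 0, 0.06, 0, 0], [0, 0, 0.06, 0, 0], [-0.06, 0, 0.06, 0, 0], [-0.12, 0, 0.06, 0, 0], [-0.15, 0, 0.06, 0, 0], [-0.18, 0, 0.06, 0, 0], [-0.2, 0, 0.06, 0, 0], [-0.21, 0, 0.06, 0, 0]],
  ],
)

```text
t: 11.85
eef_pos: [0.5657, -0.1155, 0.1102]
tool_rot: [[-0.946, 0.325, 0.001], [0.325, 0.946, -0.0], [-0.001, 0.0, -1.0]]
ft_force: [-0.3, 0.3, 0.8]
finger_gap: 0.001
gripper_force: 0.3
```

Run:
```python
from tabm import *
p,d=vision.grab_frame("side"); np.savez("side14.npz",p=p,d=d)
s=get_state(); print((s["eef_pos"]-O)@G,s["t"],s["ft_force"])
cv2.imwrite("pics/tab7.png",p[...,::-1])
from rod import rod
print(rod(p))
```

```text
[ 0.00347116 -0.05762853  0.11006673] 11.9 [ 0.7201627  -0.41873101  0.44096773]
(4, -1.529, array([-23.,  61.]), array([-23.,  70.]))
```

send_rows(
  motion=[
    [[-0.02, 0, 0, 0, 0], [-0.04, 0, 0, 0, 0], [-0.05, 0, 0, 0, 0], [-0.06, 0, 0, 0, 0], [-0.06, 0, 0, 0, 0]],
  ],
)

```text
t: 12.4
eef_pos: [0.5823, -0.1212, 0.1096]
tool_rot: [[-0.946, 0.325, -0.001], [0.325, 0.946, 0.0], [0.001, -0.0, -1.0]]
ft_force: [-0.4, 0.2, 0.0]
finger_gap: 0.001
gripper_force: 0.2
```

Run:
```python
from tabm import *
p,d=vision.grab_frame("side"); np.savez("side15.npz",p=p,d=d)
s=get_state(); T=s["eef_pos"]; print((T-O)@G,s["t"],s["ft_force"])
C=cloud("side",d); Pg=(C-O)@G; m=(Pg[...,0]>-.03)&(Pg[...,0]<.08)&(abs(Pg[...,1]+.055)<.025)&(Pg[...,2]>.1)&(Pg[...,2]<.185)
P=Pg[m]; print(len(P))
for z in np.arange(.1,.185,.006):
    q=P[abs(P[:,2]-z)<.003]
    if len(q): print(z.round(3),len(q),q[:,0].min().round(3),q[:,0].max().round(3))
```

```text
[ 0.0206424  -0.05762469  0.10969873] 12.45 [-0.23996968 -0.32314781  0.48094817]
166
0.106 4 -0.005 0.0
0.118 10 0.022 0.028
0.124 8 0.024 0.03
0.13 7 0.026 0.03
0.136 7 0.01 0.032
0.142 12 0.007 0.035
0.148 26 0.007 0.036
0.154 22 0.007 0.024
0.16 21 0.007 0.036
0.166 19 0.007 0.023
0.172 10 0.007 0.012
0.178 7 0.005 0.008
0.184 13 0.004 0.01
```

send_rows(
  motion=[
    [[0.1, 0, 0, 0, 0], [0.2, 0, 0, 0, 0], [0.3, 0, -0.1, 0, 0], [0.3, 0, -0.25, 0, 0], [0.3, 0, -0.35, 0, 0.5], [0.3, 0, -0.35, 0, 0.9], [0.3, 0, -0.35, 0, 0.9]],
  ],
  squeeze=30,
)

```text
t: 13.15
eef_pos: [0.4977, -0.0919, 0.2156]
tool_rot: [[-0.946, 0.325, 0.002], [0.325, 0.946, 0.0], [-0.002, 0.001, -1.0]]
ft_force: [0.7, 0.5, -1.3]
finger_gap: 0.506
gripper_force: 0.0
```

Run:
```python
from tabm import *
p,d=vision.grab_frame("side"); np.savez("side16.npz",p=p,d=d); print(tab(p,305,333,150,180))
s=get_state(); T=s["eef_pos"]; print(T,(T-O)@G,s["t"])
```

```text
(array([313.5, 156.9]), np.int32(62), array([ 0.0379, -0.058 ,  0.1615]), 'r', np.float64(0.0844), 'th', np.float64(1.833))
[ 0.49681584 -0.09179845  0.21453127] [-0.06971788 -0.05763649  0.21453127] 13.2
```

send_rows(
  motion=[
    [[0.39, 1, 0, 0, 0.6], [0.39, 1, 0, 0, 0.6], [0.39, 1, 0, 0, 0.6], [0.39, 1, 0, 0, 0.6], [0.39, 1, 0, 0, 0.6], [0.39, 1, 0, 0, 0.6], [0.39, 1, 0, 0, 0.6], [0.39, 1, 0, 0, 0.6]],
  ],
)

```text
t: 14.0
eef_pos: [0.4825, 0.2347, 0.2129]
tool_rot: [[-0.948, 0.318, -0.003], [0.318, 0.948, 0.001], [0.003, -0.0, -1.0]]
ft_force: [-0.1, -0.6, -0.5]
finger_gap: 0.6
gripper_force: 0.0
```

send_rows(
  motion=[
    [[0, 0.069, 0.1, 0, 0.6], [0, 0.069, 0.25, 0, 0.6], [0, 0.069, 0.4, 0, 0.6], [0, 0.069, 0.55, 0, 0.6], [0, 0.069, 0.6, 0, 0.6], [0, 0.069, 0.6, 0, 0.6], [0, 0.069, 0.6, 0, 0.6]],
  ],
)

```text
t: 14.7
eef_pos: [0.4908, 0.2477, 0.0343]
tool_rot: [[-0.945, 0.327, -0.001], [0.327, 0.945, -0.002], [0.001, -0.002, -1.0]]
ft_force: [0.2, -0.3, 0.2]
finger_gap: 0.599
gripper_force: 0.0
```

Run:
```python
from tabm import *
p,d=vision.grab_frame("side"); np.savez("side17.npz",p=p,d=d)
s=get_state(); T=s["eef_pos"];R=s["tool_rot"]; print(T,s["t"],s["ft_force"],s["finger_gap"])
C=cloud("side",d); L=(C-T)@R*1000
m=(abs(L[...,0])<40)&(abs(L[...,1])<70)&(L[...,2]>-75)&(C[...,2]>.015); P=L[m]
for a in range(-75,20,5):
    q=P[(P[:,2]>a)&(P[:,2]<=a+5)]
    for w,r in(("near",q[q[:,1]>5]),("far",q[q[:,1]<=5])):
        if len(r): print(a,w,len(r),"x",r[:,0].min().round(1),r[:,0].max().round(1),"y",r[:,1].min().round(1),np.median(r[:,1]).round(1),r[:,1].max().round(1))
c=proj("side",T)[0].astype(int)
cv2.imwrite("pics/tile1.png",cv2.resize(p[c[1]-70:c[1]+50,c[0]-60:c[0]+60],None,fx=5,fy=5,interpolation=2)[...,::-1])
print(c)
```

```text
[0.49151624 0.24848949 0.03522522] 14.75 [0.42907359 0.45787678 0.73515231] 0.5961518933736808
-75 near 1 x 14.9 14.9 y 35.9 35.9 35.9
-60 near 3 x 9.7 13.9 y 32.7 35.9 37.0
-55 near 1 x 13.8 13.8 y 28.4 28.4 28.4
-50 near 3 x 10.5 14.3 y 28.8 32.2 32.8
-45 near 3 x 11.6 13.7 y 30.9 31.0 32.9
-40 near 4 x 10.4 14.1 y 27.7 32.3 32.7
-35 near 2 x 12.9 13.9 y 30.8 31.6 32.4
[332 354]
```

View pics/tile1.png

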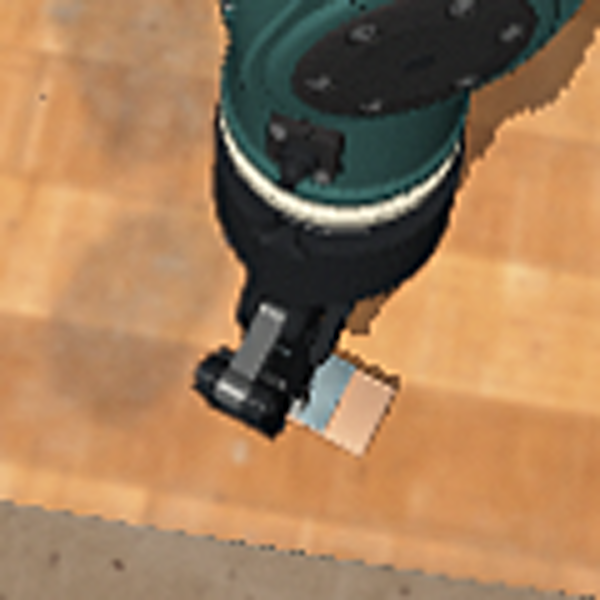

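Side view: the open fingers straddle the tile (bisque end at crop (360,420) uncovered), tips still some 60–70 mm above the table. Grip it towards the bisque end, descending carefully on force.

send_rows(
  motion=[
    [[0.04, 0, 0.04, 0, 0.6], [0.04, 0, 0.1, 0, 0.6], [0.04, 0, 0.12, 0, 0.6], [0.04, 0, 0.12, 0, 0.6], [0.04, 0, 0.12, 0, 0.6]],
  ],
)

```text
t: 15.25
eef_pos: [0.4805, 0.2534, -0.0002]
tool_rot: [[-0.945, 0.326, 0.002], [0.326, 0.945, 0.001], [-0.001, 0.001, -1.0]]
ft_force: [-0.3, 0.4, 0.7]
finger_gap: 0.601
gripper_force: 0.0
```

```bash
cat > tip.py <<'E'
from tabm import *
def tips(n):
    p,d=vision.grab_frame("side"); np.savez(n,p=p,d=d)
    s=get_state(); T=s["eef_pos"];R=s["tool_rot"]; print(T.round(4),((T-O)@G).round(4),s["t"],s["ft_force"].round(1),s["finger_gap"])
    C=cloud("side",d); L=(C-T)@R*1000
    dark=(p.max(2)<75)&(abs(L[...,0])<30)&(abs(L[...,1])<70)&(L[...,2]>-75); P=L[dark]; W=C[dark]
    print("dark lowest world z",np.sort(W[:,2])[:8].round(4))
    q=P[P[:,2]>P[:,2].max()-12]; print("tip pts",len(q),"x",q[:,0].min().round(1),q[:,0].max().round(1),"y",q[:,1].min().round(1),q[:,1].max().round(1),"z",q[:,2].max().round(1))
if __name__=="__main__": tips(sys.argv[1])
E
python3 tip.py side18.npz
```

```text
[ 4.805e-01  2.535e-01 -2.000e-04] [-1.975e-01  2.635e-01 -2.000e-04] 15.3 [-0.4  0.3 -1.3] 0.5981507147799017
dark lowest world z [-0.0002  0.0005  0.009   0.0446  0.0532  0.0538]
tip pts 3 x -25.0 11.8 y -24.4 14.9 z 0.0
```

send_rows(
  motion=[
    [[0, 0, 0.025, 0, 0.6], [0, 0, 0.05, 0, 0.6], [0, 0, 0.05, 0, 0.6], [0, 0, 0.05, 0, 0.6]],
  ],
)

```text
t: 15.7
eef_pos: [0.4792, 0.253, -0.0166]
tool_rot: [[-0.946, 0.325, -0.001], [0.325, 0.946, -0.0], [0.001, -0.001, -1.0]]
ft_force: [-1.5, -0.5, -0.7]
finger_gap: 0.6
gripper_force: 0.0
```

```bash
python3 tip.py side19.npz
```

```text
[ 0.4794  0.2532 -0.0164] [-0.1985  0.2629 -0.0164] 15.75 [-0.1 -0.1 -0.3] 0.5963417087885221
dark lowest world z [0.0008 0.0366 0.0369 0.0457 0.057  0.0575 0.058 ]
tip pts 1 x 17.1 17.1 y -19.9 -19.9 z -17.2
```

send_rows(
  motion=[
    [[0, 0, 0.017, 0, 0.6], [0, 0, 0.034, 0, 0.6], [0, 0, 0.034, 0, 0.6]],
  ],
)

```text
t: 16.05
eef_pos: [0.479, 0.253, -0.0271]
tool_rot: [[-0.946, 0.325, -0.001], [0.325, 0.946, -0.001], [0.001, -0.001, -1.0]]
ft_force: [0.1, -1.0, -0.2]
finger_gap: 0.601
gripper_force: 0.0
```

Run:
```python
from tabm import *
p,d=vision.grab_frame("side"); np.savez("side20.npz",p=p,d=d)
s=get_state(); T=s["eef_pos"];R=s["tool_rot"]; print(T,s["ft_force"])
C=cloud("side",d); L=(C-T)@R*1000; hsv=cv2.cvtColor(p,cv2.COLOR_RGB2HSV)
m=(p.max(2)<75)&(abs(L[...,0])<35)&(abs(L[...,1])<60)&(L[...,2]>-100); 
for a in range(15,90,5):
    q=m&(C[...,2]*1000>a)&(C[...,2]*1000<=a+5)
    if q.any(): print(a,q.sum(),"x",L[q][:,0].min().round(1),L[q][:,0].max().round(1),"y",np.percentile(L[q][:,1],[0,50,100]).round(1))
c=proj("side",T)[0].astype(int); print(c)
for v in range(c[1]-24,c[1]+22,2): print(v,"".join("#" if p[v,u].max()<75 else ("B" if 85<hsv[v,u,0]<130 and hsv[v,u,1]>30 else ("h" if .0035<C[v,u,2]<.012 else ("H" if C[v,u,2]>.012 else "."))) for u in range(c[0]-30,c[0]+34)))
```

```text
[ 0.47909973  0.25305969 -0.02689064] [0.12428239 0.00811563 0.25703109]
30 1 x 10.3 10.3 y [37.4 37.4 37.4]
45 4 x 5.1 15.7 y [29.3 32.9 37.6]
50 22 x 2.4 16.9 y [30.7 36.4 54.6]
55 17 x -9.1 15.6 y [35.9 38.7 58.3]
60 13 x -8.5 15.1 y [33.7 36.4 59.6]
65 14 x -10.0 16.4 y [32.2 33.6 35.2]
70 13 x -12.4 18.3 y [22.9 32.3 59.7]
[336 367]
343 ...............#########HHHHH####BBBBBBBBBBBBBB###HHHHH####H....
345 ................###########HHHHHHHHHH#HHHHHHHHHHHHHHH######.....
347 ................H#############HHHHHHHHHHHHHHHHHHH#########H.....
349 .................####################HHHHH###############H......
351 ..................H#####################################H.......
353 ...................H###################################H........
355 ..................hBB################################H..........
357 .................hBBB##############################H............
359 ................hBBh############################H...............
361 ...............BBBB#####H##################Hh...................
363 ...............hhhB####HHHHHH###########hhhhh...................
365 ....................##HHHHHH###########.hhhh....................
367 ...H................#HHHHHH###########hhhh.............H........
369 ...................#HHHHHH###########hh.hh......................
371 ..............#####HHHHHH###########hhhh................H.......
373 ............######HHHHHH#########.hhh.hh........................
375 ...........H#H##HH##HHH##########...............................
377 ...........H####HHHHH############...............................
379 ..............##HHHHH########HH..............H..................
381 .................H#B###H####..................h.................
383 .....................#######....................................
385 ........................##......................................
387 ................................................................
```

send_rows(
  motion=[
    [[0, 0, 0.01, 0, 0.6], [0, 0, 0.02, 0, 0.6], [0, 0, 0.02, 0, 0.6]],
  ],
)

```text
t: 16.4
eef_pos: [0.4797, 0.2534, -0.0314]
tool_rot: [[-0.946, 0.325, 0.0], [0.325, 0.946, 0.0], [-0.0, 0.0, -1.0]]
ft_force: [-1.6, -0.0, 10.9]
finger_gap: 0.597
gripper_force: 5.2
```

send_rows(
  motion=[
    [[0, 0, 0.007, 0, 0.6], [0, 0, 0.007, 0, 0.6]],
  ],
)

```text
t: 16.6
eef_pos: [0.4797, 0.2534, -0.0315]
tool_rot: [[-0.946, 0.325, 0.0], [0.325, 0.946, 0.001], [-0.0, 0.001, -1.0]]
ft_force: [-3.8, -2.6, 28.8]
finger_gap: 0.607
gripper_force: 14.5
```

Contact with the table at TCP z = −31.5 mm, confirming the offset. Backing up ~3 mm and closing.

send_rows(
  motion=[
    [[0, 0, -0.024, 0, 0.6], [0, 0, -0.024, 0, 0.5], [0, 0, -0.024, 0, 0.42], [0, 0, -0.024, 0, 0.3], [0, 0, -0.024, 0, 0.2], [0, 0, -0.024, 0, 0.2], [0, 0, -0.024, 0, 0.2]],
  ],
  squeeze=25,
)

```text
t: 17.3
eef_pos: [0.4793, 0.2532, -0.0275]
tool_rot: [[-0.946, 0.325, -0.0], [0.325, 0.946, -0.0], [0.0, -0.0, -1.0]]
ft_force: [-0.1, 0.4, 3.7]
finger_gap: 0.343
gripper_force: 24.5
```

send_rows(
  motion=[
    [[0, 0, -0.1, 0, 0.2], [0, 0, -0.22, 0, 0.2], [-0.1, -0.15, -0.22, 0, 0.2], [-0.2, -0.3, -0.22, 0, 0.2], [-0.27, -0.45, -0.22, 0, 0.2], [-0.35, -0.6, -0.22, 0, 0.2], [-0.42, -0.75, -0.22, 0, 0.2], [-0.478, -0.877, -0.22, 0, 0.2]],
  ],
  squeeze=35,
)

```text
t: 18.1
eef_pos: [0.5295, -0.0439, 0.0383]
tool_rot: [[-0.946, 0.325, -0.0], [0.325, 0.946, -0.0], [0.0, -0.0, -1.0]]
ft_force: [1.4, 0.2, 0.7]
finger_gap: 0.337
gripper_force: 35.2
```

send_rows(
  motion=[
    [[0, 0, 0, 0, 0.2], [0, 0, 0, 0, 0.2], [0, 0, 0, 0, 0.2]],
  ],
)

```text
t: 18.4
eef_pos: [0.5292, -0.0406, 0.0384]
tool_rot: [[-0.946, 0.324, -0.001], [0.324, 0.946, 0.001], [0.001, 0.001, -1.0]]
ft_force: [-0.2, 0.5, -0.9]
finger_gap: 0.332
gripper_force: 35.2
```

Run:
```python
from tabm import *
s=get_state(); T=s["eef_pos"];R=s["tool_rot"]; print(T,(T-O)@G,s["ft_force"],s["finger_gap"],s["t"])
for n in("side","top"):
    p,d=vision.grab_frame(n); np.savez(n+"21.npz",p=p,d=d); C=cloud(n,d); Pg=(C-O)@G*1000; hsv=cv2.cvtColor(p,cv2.COLOR_RGB2HSV)
    reg=(Pg[...,0]>-130)&(Pg[...,0]<40)&(abs(Pg[...,1])<60)&(Pg[...,2]>30)&(Pg[...,2]<110)
    bl=reg&(hsv[...,0]>88)&(hsv[...,0]<125)&(hsv[...,1]>45)&(hsv[...,2]>70); tc=reg&((hsv[...,0]<12)|(hsv[...,0]>170))&(hsv[...,1]>60)
    for w,m in(("blue",bl),("terra",tc)):
        if m.any(): print(n,w,m.sum(),"x",np.percentile(Pg[m][:,0],[2,50,98]).round(1),"y",np.percentile(Pg[m][:,1],[2,50,98]).round(1),"z",np.percentile(Pg[m][:,2],[5,50,95]).round(1))
```

```text
[ 0.52919946 -0.0406413   0.03836397] [-0.05575371  0.00127662  0.03836397] [-0.21557342  0.54965943 -0.87071888] 0.33211896621360804 18.4
side blue 1 x [-41.4 -41.4 -41.4] y [-10.7 -10.7 -10.7] z [72.6 72.6 72.6]
side terra 13 x [-77.1 -68.7 -61.6] y [-11.9   3.4  14.8] z [68.  70.5 73.1]
```

send_rows(
  motion=[
    [[0, -0.004, 0.05, 0, 0.2], [0, -0.004, 0.1, 0, 0.2], [0, -0.004, 0.14, 0, 0.2], [0, -0.004, 0.15, 0, 0.2], [0, -0.004, 0.153, 0, 0.2], [0, -0.004, 0.153, 0, 0.2]],
  ],
)

```text
t: 19.1
eef_pos: [0.5292, -0.0424, -0.0071]
tool_rot: [[-0.946, 0.324, 0.0], [0.324, 0.946, 0.0], [-0.0, 0.0, -1.0]]
ft_force: [0.5, 0.8, -0.7]
finger_gap: 0.335
gripper_force: 35.2
```

send_rows(
  motion=[
    [[0, 0, 0.004, 0, 0.2], [0, 0, 0.004, 0, 0.2], [0, 0, 0.002, 0, 0.4], [0, 0, 0, 0, 0.46], [0, 0, 0, 0, 0.46], [0, 0, -0.08, 0, 0.46], [0, 0, -0.12, 0, 0.46], [0, 0, -0.12, 0, 0.46]],
  ],
)

```text
t: 19.9
eef_pos: [0.5306, -0.0432, 0.0303]
tool_rot: [[-0.946, 0.326, 0.004], [0.326, 0.946, -0.0], [-0.004, 0.001, -1.0]]
ft_force: [0.3, -0.3, -0.6]
finger_gap: 0.457
gripper_force: 0.0
```

send_rows(
  motion=[
    [[0.15, 0, 0, 0, 0.46], [0.3, 0, 0, 0, 0.2], [0.35, 0, 0, 0, 0.2], [0.35, 0, 0, 0, 0.2], [0.35, 0, 0, 0, 0.2], [0.35, 0, 0, 0, 0.2]],
  ],
)

```text
t: 20.5
eef_pos: [0.4324, -0.0092, 0.0288]
tool_rot: [[-0.945, 0.326, 0.003], [0.326, 0.945, -0.0], [-0.003, 0.001, -1.0]]
ft_force: [0.9, 0.1, -0.5]
finger_gap: 0.2
gripper_force: 0.0
```

```bash
cat > tl.py <<'E'
from tabm import *
def tile(n):
    p,d=vision.grab_frame("side"); np.savez(n,p=p,d=d); C=cloud("side",d)
    s=get_state(); T=s["eef_pos"]; print("tcp",((T-O)@G*1000).round(1),s["t"],s["ft_force"].round(1),s["finger_gap"])
    hsv=cv2.cvtColor(p,cv2.COLOR_RGB2HSV); vv,uu=np.mgrid[0:480,0:640]
    X=((onz("side",np.c_[uu.ravel(),vv.ravel()],.026)-O)@G*1000).reshape(480,640,3)
    Pg=(C-O)@G*1000
    reg=(X[...,0]>-110)&(X[...,0]<25)&(abs(X[...,1])<45)&(Pg[...,2]<36)&(Pg[...,2]>10)
    bl=reg&(hsv[...,0]>88)&(hsv[...,0]<125)&(hsv[...,1]>45); tc=reg&((hsv[...,0]<16)|(hsv[...,0]>165))&(hsv[...,1]>60)&(hsv[...,2]>80)
    for w,m in(("blue",bl),("terra",tc),("all",bl|tc)):
        m=cv2.morphologyEx(m.astype(np.uint8),cv2.MORPH_OPEN,np.ones((2,2),np.uint8))>0
        if m.sum()>5:
            Q=X[m][:,:2]; r=cv2.minAreaRect(Q.astype(np.float32)); print(w,m.sum(),"x",np.percentile(Q[:,0],[1,50,99]).round(1),"y",np.percentile(Q[:,1],[1,50,99]).round(1),"rect",np.round(r[0],1),np.round(r[1],1),round(r[2],1),"z",np.median(Pg[m][:,2]).round(1))
    return p,d,X,Pg
if __name__=="__main__": tile(sys.argv[1])
E
python3 tl.py side22.npz
```

```text
tcp [-157.7   -0.6   28.8] 20.55 [-1.  -0.8 -0.3] 0.19450507430560832
terra 89 x [-79.3 -70.2 -52.2] y [-11.9   4.   19.1] rect [-64.9   3.7] [29.1 31.2] 3.2 z 24.7
all 89 x [-79.3 -70.2 -52.2] y [-11.9   4.   19.1] rect [-64.9   3.7] [29.1 31.2] 3.2 z 24.7
```

send_rows(
  motion=[
    [[0, 0, 0.06, 0, 0.2], [0, 0, 0.12, 0, 0.2], [0, 0, 0.124, 0, 0.2], [-0.1, 0, 0.124, 0, 0.2], [-0.2, 0, 0.124, 0, 0.2], [-0.2, 0, 0.124, 0, 0.2], [-0.2, 0, 0.124, 0, 0.2]],
  ],
)

```text
t: 21.25
eef_pos: [0.4878, -0.029, -0.008]
tool_rot: [[-0.945, 0.326, 0.001], [0.326, 0.945, -0.0], [-0.001, 0.0, -1.0]]
ft_force: [-1.0, 0.6, 0.7]
finger_gap: 0.197
gripper_force: 0.0
```

send_rows(
  motion=[
    [[-0.04, 0, 0, 0, 0.2], [-0.065, 0, 0, 0, 0.2], [-0.085, 0, 0, 0, 0.2], [-0.105, 0, 0, 0, 0.2], [-0.125, 0, 0, 0, 0.2], [-0.14, 0, 0, 0, 0.2], [-0.15, 0, 0, 0, 0.2], [-0.15, 0, 0, 0, 0.2]],
  ],
)

```text
t: 22.05
eef_pos: [0.5194, -0.0406, -0.0079]
tool_rot: [[-0.946, 0.323, -0.018], [0.323, 0.946, 0.003], [0.018, -0.003, -1.0]]
ft_force: [-11.7, 4.4, 21.0]
finger_gap: 0.197
gripper_force: 10.0
```

```bash
python3 tl.py side23.npz
```

```text
tcp [-65.   -1.9  -7.9] 22.1 [-11.5   5.1  19.7] 0.20301359671118546
terra 10 x [-45.8 -41.3 -12.4] y [15.1 17.5 19.9] rect [-29.1  18. ] [33.5  4.5] 2.6 z 21.8
all 10 x [-45.8 -41.3 -12.4] y [15.1 17.5 19.9] rect [-29.1  18. ] [33.5  4.5] 2.6 z 21.8
```

send_rows(
  motion=[
    [[0.02, 0, -0.005, 0, 0.2], [0.05, 0, -0.01, 0, 0.2], [0.15, 0, -0.01, 0, 0.2], [0.25, 0, -0.01, 0, 0.2], [0.3, 0, -0.01, 0, 0.2], [0.3, 0, -0.01, 0, 0.2]],
  ],
)

```text
t: 22.7
eef_pos: [0.4409, -0.0132, -0.0055]
tool_rot: [[-0.946, 0.324, -0.004], [0.324, 0.946, -0.0], [0.004, -0.001, -1.0]]
ft_force: [-0.2, -0.4, 0.7]
finger_gap: 0.197
gripper_force: 0.0
```

Run:
```python
from tl import *
p,d,X,Pg=tile("side24.npz"); hsv=cv2.cvtColor(p,cv2.COLOR_RGB2HSV)
def prt(p,Pg,n,c):
    hsv=cv2.cvtColor(p,cv2.COLOR_RGB2HSV)
    for v in range(c[1]-18,c[1]+22): print(n,v,"".join("B" if 88<h[0]<125 and h[1]>40 else("T" if (h[0]<16 or h[0]>165) and h[1]>50 else("#" if h[2]<70 else ("w" if h[2]>170 else "."))) for h in hsv[v,c[0]-30:c[0]+40]))
c=proj("side",[O+G@np.array([-.03,0,.026])])[0].astype(int); print(c); prt(p,Pg,"s",c)
for x in(-.043,-.017,.009):
    print(x,[proj("side",[O+G@np.array([x,y,.026])])[0].round(1).tolist() for y in(.015,-.015)])
```

```text
tcp [-145.4   -1.    -5.4] 22.75 [ 0.6  0.9 -0.7] 0.2000921275889811
terra 94 x [-59.  -49.2 -18.9] y [-11.5   4.7  20.1] rect [-38.3   4. ] [42.2 31.6] 1.9 z 24.5
all 97 x [-59.  -49.2 -18.9] y [-11.4   5.5  20.1] rect [-38.3   4. ] [42.2 31.6] 1.9 z 24.5
[326 225]
s 207 .....................####BTTTTTTTTTTTTTTTTTTTTTTTTTTTTTwTTTTTTTwwTTTTB
s 208 .....................#####TTTTTTTTTTTTTTTTTTTTTTTTTTTTTTwTTTTTTTTTTTTB
s 209 .....................######TTTTTTTTTTTTTTTTTTTTTTTTTTTTTTTTTTTwwTTTTTB
s 210 #####................#####..#TTTTTTTTTTTTTTTTTTTTTTTTTTTTTTTTTTTTTTTTB
s 211 .....................###.####.#TTTTTTTTTTTTTTTTTTTTTTTTTTTTTTTwTTTTT#B
s 212 .......##............##.....####.TTTTTTTTTTTTTTTTTTTTTTTTTTTTTTTTTTTBB
s 213 .......####..........##.......#....#TTTTTTTTTTTTTTTTTTTTTTTTTTTTTTTTTB
s 214 ......####.##.......##..........#....#TTTTTTTTTTTTTTTTTTTTTTTTTTTTTTTB
s 215 .....####..#####....#.w......wwww.......TTTTTTTTTTTTTTTTTTTTTTTTTTTTTB
s 216 .....##....###.###...#...wwwwwwwwww.......TTTTTTTTTTTTTTTTTTTTTTTTTTTB
s 217 ....###....###..#.........wwwwwwwwwww.......TTTTTTTTTTTTT
[... 1665 characters left out ...]
wwwwwwwwwwwwwwwwww.........TTTTTTTTTTTwTT.
s 240 TTTTwTTTT....w............wwwwwwwwwwwwwwwwwww.........#TTTTTTTTTTTTTBB
s 241 TTTTwTTTTTT....w............wwwwwwwwwwwwwwww.#.......BTTTTTTTwwwTTT#BB
s 242 TTTTwTTTwTTTT....w............wwwwwwwwwwwwww.........TTTTTTTTwTTTTBBBB
s 243 TTTTwTTTTTTTwTT....w............wwwwwwwwwww.........#TTTTTTTTTTTwTB.##
s 244 TTTTTTTTTTTTTTTTT....w............wwwwwwww.#.......BTTTTTTTwTTTTTTBB#w
s 245 TTTTTTTTTTTwTTTTTTT....w............wwwwww.........#TTTTTwwwwTTTTTBBB.
s 246 TTTTTTTTTTTTwTTTTTwTT....w............www.........BTwwTwwTwwTwTTTwTBB.
-0.043 [[328.4, 232.7], [334.6, 223.4]]
-0.017 [[318.3, 228.1], [324.7, 218.9]]
0.009 [[308.4, 223.5], [314.9, 214.4]]
```

Run:
```python
from tl import *
for f in("side0","top0"):
    z=np.load(f+".npz"); Pg=(cloud(f[:-1],z["d"])-O)@G*1000
    for a,b in((60,90),(90,115),(115,130),(130,150),(150,175)):
        m=(Pg[...,2]>a)&(Pg[...,2]<b)&(abs(Pg[...,0])<60)&(abs(Pg[...,1])<32); print(f,a,b,m.sum(),Pg[m].min(0).round(0),Pg[m].max(0).round(0))
z=np.load("side23.npz"); Pg=(cloud("side",z["d"])-O)@G*1000
for a in range(30,260,15):
    m=(Pg[...,2]>a)&(Pg[...,2]<a+15)&(Pg[...,0]>-140)&(Pg[...,0]<0)&(abs(Pg[...,1])<70)&((z["p"].max(2)<90)|(z["p"][...,1]>z["p"][...,0]+15))
    if m.any(): print(a,m.sum(),"x",np.percentile(Pg[m][:,0],[0,5,95,100]).round(0),"y",Pg[m][:,1].min().round(0),Pg[m][:,1].max().round(0))
# foot height: compare bright foot px near spindle
for f in("side0","side24"):
    z=np.load(f+".npz"); Pg=(cloud("side",z["d"])-O)@G*1000
    m=(abs(Pg[...,0])<9)&(abs(Pg[...,1])<9)&(Pg[...,2]>17)&(Pg[...,2]<60)
    P=Pg[m]; print(f,len(P),[(int(h),int(((P[:,2]>h)&(P[:,2]<=h+4)).sum())) for h in range(16,60,4)])
```

```text
side0 60 90 241 [-11. -31.  62.] [59. 19. 90.]
side0 90 115 291 [-11. -30.  90.] [ 60.  19. 115.]
side0 115 130 230 [-10. -15. 115.] [ 60.  20. 130.]
side0 130 150 120 [ -9. -23. 130.] [ 14.  24. 150.]
side0 150 175 152 [ -8. -17. 150.] [ 13.  20. 169.]
top0 60 90 28 [ -8. -32.  66.] [24. 11. 90.]
top0 90 115 96 [ -9. -32.  90.] [ 59.  14. 115.]
top0 115 130 170 [ -7. -21. 115.] [ 60.  14. 128.]
top0 130 150 50 [ -7. -25. 131.] [ 16.  20. 150.]
top0 150 175 131 [ -6. -24. 150.] [ 17.  17. 175.]
30 40 x [-79. -78. -63. -61.] y -14.0 23.0
45 18 x [-78. -78. -74. -74.] y -16.0 20.0
60 78 x [-80. -79.  -8.  -0.] y -42.0 40.0
75 95 x [-84. -82.  -7.  -2.] y -37.0 52.0
90 92 x [-83. -83.  -9.  -5.] y -30.0 59.0
105 149 x [-85. -83.  -8.  -4.] y -22.0 65.0
120 95 x [-85. -84.  -7.  -6.] y -16.0 44.0
135 71 x [-77. -76.  -7.  -6.] y -16.0 39.0
150 176 x [-103. -102.   -8.   -0.] y -14.0 38.0
165 177 x [-102. -102.  -43.  -32.] y -9.0 39.0
180 298 x [-102. -101.  -39.  -30.] y -22.0 38.0
195 58 x [-101.  -99.  -42.  -38.] y -5.0 36.0
210 94 x [-100.  -98.  -48.  -37.] y -9.0 36.0
225 221 x [-99. -98. -44. -31.] y -13.0 37.0
240 182 x [-97. -96. -55. -43.] y -10.0 45.0
255 253 x [-97. -96. -44. -36.] y -9.0 47.0
side0 55 [(16, 16), (20, 14), (24, 11), (28, 2), (32, 5), (36, 1), (40, 4), (44, 2), (48, 0), (52, 0), (56, 0)]
side24 58 [(16, 15), (20, 6), (24, 18), (28, 0), (32, 4), (36, 7), (40, 7), (44, 1), (48, 0), (52, 0), (56, 0)]
```

Fingertips were rubbing on the anvil; the body clears the dial. I'll raise 1.5 mm more and push again.

send_rows(
  motion=[
    [[-0.1, 0, -0.005, 0, 0.2], [-0.2, 0, -0.005, 0, 0.2], [-0.25, 0, -0.005, 0, 0.2], [-0.265, 0, -0.005, 0, 0.2], [-0.28, 0, -0.005, 0, 0.2], [-0.295, 0, -0.005, 0, 0.2], [-0.305, 0, -0.005, 0, 0.2], [-0.305, 0, -0.005, 0, 0.2]],
  ],
)

```text
t: 23.55
eef_pos: [0.5286, -0.0431, -0.0039]
tool_rot: [[-0.946, 0.325, -0.003], [0.325, 0.946, 0.0], [0.003, -0.001, -1.0]]
ft_force: [-2.4, 0.1, 4.0]
finger_gap: 0.199
gripper_force: 2.2
```

```bash
python3 tl.py side25.npz
```

```text
tcp [-55.5  -1.3  -3.9] 23.6 [-2.4 -0.2  3.7] 0.20260908498488733
terra 12 x [-40.5 -36.4 -12.4] y [12.6 17.2 19.9] rect [-26.5  17.8] [28.   6.8] 9.5 z 22.5
all 12 x [-40.5 -36.4 -12.4] y [12.6 17.2 19.9] rect [-26.5  17.8] [28.   6.8] 9.5 z 22.5
```

send_rows(
  motion=[
    [[0, 0, -0.004, 0, 0.2], [-0.01, 0, -0.004, 0, 0.2], [-0.02, 0, -0.004, 0, 0.2], [-0.025, 0, -0.004, 0, 0.2], [-0.025, 0, -0.004, 0, 0.2]],
  ],
)

```text
t: 24.1
eef_pos: [0.5351, -0.045, -0.0029]
tool_rot: [[-0.946, 0.324, -0.005], [0.324, 0.946, 0.001], [0.005, -0.001, -1.0]]
ft_force: [-4.7, 2.7, 4.7]
finger_gap: 0.2
gripper_force: 3.6
```

send_rows(
  motion=[
    [[-0.007, 0, 0, 0, 0.2], [-0.01, 0, 0, 0, 0.2], [-0.01, 0, 0, 0, 0.2]],
  ],
)

```text
t: 24.4
eef_pos: [0.5351, -0.045, -0.003]
tool_rot: [[-0.946, 0.324, -0.01], [0.324, 0.946, 0.002], [0.01, -0.001, -1.0]]
ft_force: [-8.1, 4.3, 9.0]
finger_gap: 0.199
gripper_force: 6.1
```

send_rows(
  motion=[
    [[0.03, 0, -0.005, 0, 0.2], [0.1, 0, -0.02, 0, 0.2], [0.2, 0, -0.02, 0, 0.2], [0.28, 0, -0.02, 0, 0.2], [0.28, 0, -0.02, 0, 0.2]],
  ],
)

```text
t: 24.9
eef_pos: [0.4573, -0.0191, 0.0033]
tool_rot: [[-0.946, 0.324, -0.004], [0.324, 0.946, -0.0], [0.003, -0.001, -1.0]]
ft_force: [-0.2, 0.4, 0.4]
finger_gap: 0.2
gripper_force: 0.0
```

```bash
cat > asc.py <<'E'
from tl import *
p,d,X,Pg=tile(sys.argv[1]); hsv=cv2.cvtColor(p,cv2.COLOR_RGB2HSV)
for v in range(208,240): print(v,"".join("B" if 88<h[0]<125 and h[1]>40 else("T" if (h[0]<16 or h[0]>165) and h[1]>50 else("#" if h[2]<70 else ("w" if h[2]>170 else "."))) for h in hsv[v,300:350]))
E
python3 asc.py side26.npz
```

```text
tcp [-127.6   -1.2    3.4] 24.95 [ 0.4 -0.3 -0.4] 0.1996666316709398
terra 89 x [-47.9 -38.  -24.1] y [-11.4   4.2  19.6] rect [-37.9   5.3] [36.6 21.4] 73.0 z 24.7
all 90 x [-47.9 -38.  -24.1] y [-11.4   4.3  19.6] rect [-37.9   5.3] [36.6 21.4] 73.0 z 24.7
208 .................####BTTTTTTTT.TTTTTTTTTTTTTTTTTTT
209 .................######TTTTTTTTTTTTTTTTTTTTTTTTTTT
210 #................#####..#TTTTTTTTTTTTTTTTTTTTTTTTT
211 .................###.####.##TTTTTTTTTTTTTTTTTTTTTT
212 ....#............##.....####.TTTTTTTTTTTTTTTTTTTTT
213 ...####.........###.......#....#TTTTTTTTTTTTTTTTTT
214 ..####.##.......##..........#....#TTTTTTTTTTTTTTTT
215 .###....####....##w......wwww.......TTTTTTTTTTTTTT
216 .####...##.###...#...wwwwwwwwww.......TTTTTTTTTTTT
217 ###....##...#.....B#..wwwwwwwwwww.......TTTTTTTTTT
218 #.#...##..###www...B.w...wwwwwwwwww.......#TTTTTTT
219 ###.####.#.#..www..B.....#wwwwwwwwwww.......#TTTTT
220 #######.#.#..B...#.......B.wwwwwwwwwwww.......#TTT
221 .ww.##...#................BB.wwwwwwwwwwwww.......T
222 ..#w.#.###................BTTTT##wwwwwwwwwww.##...
223 .www.##.#..B
[... 218 characters left out ...]
wwwTTTwBB....BTTTTTTTTTTwwwwwwwwwwwwwwww
228 ......wwwwwwwwwTTTwBBBBTTTTTTTTTTwwwwwwwwwwwwwwww.
229 .....wwwwwwwwwwwwTTTTB.TTTTTTTTT#wwwwwwwwwwwwwww.#
230 ....wwwwwwwwwwwwww.TTTTTTTTTTTTTwwwwwwwwwwwwwwww..
231 ...wwwwwwwwwwwwwwwwww.TTTTTTTTTwwwwwwwwwwwwwwww...
232 .....wwwwwwwwwwwwwwwwww.TTTwTT.wwwwwwwwwwwwwww.#..
233 .......wwwwwwwwwwwwwwwwww.TTTTwwwwwwwwwwwwwwww....
234 .........wwwwwwwwwwwwwwwwww.Twwwwwwwwwwwwwwww.....
235 ...........wwwwwwwwwwwwwwwwwwwwwwwwwwwwwwwww.#....
236 .w...........wwwwwwwwwwwwwwwwwwwwwwwwwwwwwww......
237 ...w...........wwwwwwwwwwwwwwwwwwwwwwwwwwww.......
238 T....w............wwwwwwwwwwwwwwwwwwwwwwwww#......
239 wT.....w............wwwwwwwwwwwwwwwwwwwwww........
```

send_rows(
  motion=[
    [[-0.1, 0, 0.018, 0, 0.2], [-0.2, 0, 0.018, 0, 0.2], [-0.245, 0, 0.018, 0, 0.2], [-0.255, 0, 0.018, 0, 0.2], [-0.265, 0, 0.018, 0, 0.2], [-0.27, 0, 0.018, 0, 0.2], [-0.275, 0, 0.018, 0, 0.2], [-0.275, 0, 0.018, 0, 0.2]],
  ],
)

```text
t: 25.75
eef_pos: [0.5365, -0.0457, -0.0021]
tool_rot: [[-0.946, 0.325, -0.004], [0.325, 0.946, 0.001], [0.004, -0.001, -1.0]]
ft_force: [-2.0, 0.5, 5.8]
finger_gap: 0.201
gripper_force: 2.7
```

```bash
python3 tl.py side27.npz
```

```text
tcp [-47.2  -1.1  -2. ] 25.8 [-1.7  0.7  5.5] 0.1994401985400941
terra 18 x [-40.4 -34.4 -23.1] y [11.3 16.4 20.2] rect [-31.8  17.6] [15.9  8.3] 29.7 z 24.0
all 18 x [-40.4 -34.4 -23.1] y [11.3 16.4 20.2] rect [-31.8  17.6] [15.9  8.3] 29.7 z 24.0
```

Tips are riding at tile-top height; back off, go 4 mm lower and push once more.

send_rows(
  motion=[
    [[0, 0, -0.02, 0, 0.2], [0.06, 0, -0.02, 0, 0.2], [0.12, 0, -0.02, 0, 0.2], [0.12, 0, 0.012, 0, 0.2], [0.12, 0, 0.012, 0, 0.2], [0.12, 0, 0.012, 0, 0.2]],
  ],
)

```text
t: 26.4
eef_pos: [0.5062, -0.035, -0.006]
tool_rot: [[-0.946, 0.325, 0.001], [0.325, 0.946, -0.0], [-0.001, 0.0, -1.0]]
ft_force: [-0.5, -0.4, -0.2]
finger_gap: 0.197
gripper_force: 0.0
```

```bash
python3 tl.py side28.npz
```

```text
tcp [-79.2  -0.9  -5.8] 26.45 [ 0.4  0.2 -0.7] 0.199751427115478
terra 82 x [-46.7 -37.3 -24. ] y [-11.5   4.6  19.7] rect [-35.1   4.4] [32.4 23.5] 88.3 z 25.6
all 87 x [-95.1 -37.4 -24.1] y [-11.5   4.   19.6] rect [-55.   -4.9] [77.4 29.1] 24.8 z 25.6
```

send_rows(
  motion=[
    [[-0.05, 0, 0, 0, 0.2], [-0.075, 0, 0, 0, 0.2], [-0.085, 0, 0, 0, 0.2], [-0.095, 0, 0, 0, 0.2], [-0.103, 0, 0, 0, 0.2], [-0.11, 0, 0, 0, 0.2], [-0.11, 0, 0, 0, 0.2]],
  ],
)

```text
t: 27.15
eef_pos: [0.5327, -0.0445, -0.006]
tool_rot: [[-0.946, 0.324, -0.006], [0.324, 0.946, 0.001], [0.006, -0.001, -1.0]]
ft_force: [-5.7, 1.7, 3.8]
finger_gap: 0.201
gripper_force: 2.4
```

send_rows(
  motion=[
    [[-0.01, 0, 0, 0, 0.2], [-0.01, 0, 0, 0, 0.2], [-0.01, 0, 0, 0, 0.2]],
  ],
)

```text
t: 27.45
eef_pos: [0.5325, -0.0446, -0.0063]
tool_rot: [[-0.946, 0.324, -0.012], [0.324, 0.946, 0.002], [0.012, -0.002, -1.0]]
ft_force: [-7.0, 3.6, 6.5]
finger_gap: 0.2
gripper_force: 4.2
```

send_rows(
  motion=[
    [[0.03, 0, 0, 0, 0.2], [0.1, 0, -0.02, 0, 0.2], [0.2, 0, -0.05, 0, 0.2], [0.28, 0, -0.05, 0, 0.2], [0.28, 0, -0.05, 0, 0.2]],
  ],
)

```text
t: 27.95
eef_pos: [0.4555, -0.0184, 0.0095]
tool_rot: [[-0.946, 0.324, -0.004], [0.324, 0.946, 0.0], [0.004, -0.001, -1.0]]
ft_force: [-0.4, 0.2, 0.2]
finger_gap: 0.202
gripper_force: 0.0
```

```bash
python3 asc.py side29.npz | grep -v '^2[013][0-9]'
python3 - <<'E'
from tabm import *
print(tab(np.load("side29.npz")["p"],305,333,150,180))
E
```

```text
tcp [-129.5   -1.1    9.5] 28.0 [ 0.4 -0.5 -0.4] 0.1969304339732508
terra 89 x [-47.3 -37.9 -24.1] y [-10.8   5.3  19.8] rect [-37.7   6.7] [33.9 21.9] 73.0 z 24.5
all 93 x [-47.3 -37.3 -24.1] y [-10.8   5.5  19.7] rect [-37.4   6.3] [33.9 22.1] 75.0 z 24.5
220 #########.#.BB...#......BB.wwwwwwwwwwww........TTT
221 .ww.###...................BB.wwwwwwwwwwwww.......T
222 ..#w.#.###................BTTTT##wwwwwwwwwww.##...
223 .www..###.BB.............B.TTTTwT##wwwwwwwwwwww#..
224 #..##...BTwBB...........BBTTTTTTTwTwwwwwwwwwwwwww.
225 .####.###TTT.BB.........BTTTTTTTTTTwwwwwwwwwwwwwww
226 ##.#.##w.wwTTTwBBBw....B.TTTTTTTTT#wwwwwwwwwwwwwww
227 ..####wwwwwwwTTTwBB...BBTTTTTTTTTTwwwwwwwwwwwwwwww
228 ......wwwwwwwwwTTTwBBBBTTTTTTTTTTwwwwwwwwwwwwwwww.
229 .....wwwwwwwwwwwwTTTTB.TTTTTTTTTTwwwwwwwwwwwwwww.#
(array([313.5, 156.9]), np.int32(62), array([ 0.0379, -0.058 ,  0.1615]), 'r', np.float64(0.0844), 'th', np.float64(1.833))
```

Tile is hard on the stop, square, lever still latched (1.83 rad). Next I guide the lever down with the gripper turned 90°, one finger in front of and one behind the tab.

send_rows(
  motion=[
    [[0, 0, -0.15, 0.15, 0.306], [0, 0, -0.3, 0.3, 0.306], [0, 0, -0.45, 0.45, 0.306], [-0.1, -0.06, -0.6, 0.6, 0.306], [-0.2, -0.12, -0.65, 0.75, 0.306], [-0.297, -0.19, -0.65, 0.9, 0.306], [-0.297, -0.19, -0.65, 1, 0.306], [-0.297, -0.19, -0.65, 1, 0.306]],
  ],
)

```text
t: 28.8
eef_pos: [0.5276, -0.1039, 0.2051]
tool_rot: [[-0.437, 0.9, 0.003], [0.9, 0.437, -0.002], [-0.003, 0.002, -1.0]]
ft_force: [-0.8, 1.7, 0.3]
finger_gap: 0.309
gripper_force: 0.0
```

send_rows(
  motion=[
    [[0, 0, 0, 0.18, 0.306], [0, 0, 0, 0.36, 0.306], [0, 0, 0, 0.54, 0.306], [0, 0, 0, 0.72, 0.306], [0, 0, 0, 0.9, 0.306], [0, 0, 0, 1, 0.306], [0, 0, 0, 1, 0.306], [0, 0, 0, 1, 0.306]],
  ],
)

```text
t: 29.6
eef_pos: [0.5255, -0.1015, 0.2042]
tool_rot: [[0.322, 0.947, 0.0], [0.947, -0.322, -0.0], [-0.0, 0.0, -1.0]]
ft_force: [-0.5, 0.9, -0.3]
finger_gap: 0.305
gripper_force: 0.0
```

```bash
cat > fg.py <<'E'
from tabm import *
def fing(n,u=None):
    p,d=vision.grab_frame("side"); np.savez(n,p=p,d=d); s=get_state(); T=s["eef_pos"]; g=(T-O)@G*1000; R=s["tool_rot"]
    print("tcp",g.round(1),"tooly in g",(G.T@R[:,1]).round(3),s["t"],s["ft_force"].round(1),s["finger_gap"],"q7",s["q"][6])
    Pg=(cloud("side",d)-O)@G*1000; L=Pg-g
    m=(p.max(2)<90)&(abs(L[...,0])<75)&(abs(L[...,1])<45)&(L[...,2]>10)&(L[...,2]<80)
    for a in range(10,80,7):
        q=m&(L[...,2]>=a)&(L[...,2]<a+7)
        if q.any():
            x=np.sort(L[q][:,0]); print(a,q.sum(),"x",np.unique(x.round(0)).astype(int).tolist(),"y",L[q][:,1].min().round(0),L[q][:,1].max().round(0))
if __name__=="__main__": fing(sys.argv[1])
E
python3 fg.py side30.npz
```

```text
tcp [-39.4 -57.6 204.2] tooly in g [1.    0.003 0.   ] 29.65 [-0.  -0.1 -0.1] 0.3059398507553118 q7 4.909305493608011
24 6 x [-22, -16, 10, 11] y -9.0 11.0
31 25 x [-28, -25, -23, -22, -21, -16, 10, 11, 12, 13, 21, 23] y -7.0 11.0
38 34 x [-29, -28, -27, -26, -25, -24, -23, -22, -16, -15, 10, 11, 12, 13, 21, 22] y -6.0 12.0
45 35 x [-30, -28, -27, -26, -25, -23, -22, -17, 9, 10, 11, 17, 18, 20, 21, 22] y -9.0 13.0
52 45 x [-31, -30, -29, -28, -27, -26, -25, -24, -23, -22, -17, 9, 10, 11, 19, 20, 21, 23] y -7.0 14.0
59 40 x [-31, -30, -29, -28, -25, -23, -17, -16, 9, 10, 11, 12, 13, 19, 20, 21, 24] y -8.0 15.0
66 44 x [-41, -34, -33, -31, -30, -29, -27, -25, -24, -21, -20, -18, 9, 10, 11, 12, 13, 15, 16, 17, 18, 19, 21, 22, 24, 26, 29] y -5.0 16.0
73 105 x [-47, -46, -45, -43, -41, -40, -39, -36, -34, -33, -32, -31, -30, -29, -28, -27, -26, -25, -24, -23, -22, -20, -19, -18, 11, 12, 13, 14, 15, 16, 17, 19, 20, 21, 22, 26, 27, 28, 29, 30, 31, 32, 34, 35, 36, 38, 40, 43] y -10.0 17.0
```

send_rows(
  motion=[
    [[0, 0.1, 0, 0, 0.306], [0, 0.2, 0, 0, 0.306], [0, 0.268, 0, 0, 0.306], [0, 0.268, 0, 0, 0.306], [0, 0.268, 0, 0, 0.306], [0, 0.268, 0.06, 0, 0.306], [0, 0.268, 0.1, 0, 0.306], [0, 0.268, 0.1, 0, 0.306]],
  ],
)

```text
t: 30.45
eef_pos: [0.5987, -0.1271, 0.1724]
tool_rot: [[0.325, 0.946, -0.005], [0.946, -0.325, 0.001], [-0.0, -0.005, -1.0]]
ft_force: [-0.4, 0.7, -0.1]
finger_gap: 0.306
gripper_force: 0.0
```

```bash
python3 fg.py side31.npz; python3 -c "
from tabm import *
print(tab(np.load('side31.npz')['p'],305,333,150,180))"
```

```text
tcp [ 39.2 -57.9 173.4] tooly in g [ 1.     0.001 -0.003] 30.5 [-0.9 -0.2  1. ] 0.30639112607520735 q7 8.431221183552063
24 7 x [-22, 10, 11] y -5.0 7.0
31 25 x [-29, -28, -27, -25, -24, -23, -18, 8, 9, 10, 11, 19] y -7.0 12.0
38 35 x [-30, -29, -28, -27, -26, -25, -23, -22, -18, 8, 9, 10, 11, 18, 19, 21, 22] y -9.0 11.0
45 40 x [-30, -29, -28, -27, -25, -23, -17, 8, 9, 10, 20, 21] y -9.0 13.0
52 42 x [-30, -29, -28, -27, -26, -24, -23, -22, -18, -17, 8, 9, 10, 15, 16, 17, 21, 24] y -7.0 14.0
59 30 x [-30, -25, -19, -17, 7, 9, 10, 11, 12, 16, 17, 18] y -11.0 14.0
66 47 x [-33, -32, -31, -30, -28, -27, -26, -25, -24, -21, -19, 11, 12, 13, 15, 16, 19, 20, 22, 27, 29, 32] y -7.0 17.0
73 117 x [-48, -47, -45, -44, -42, -40, -39, -38, -36, -35, -34, -33, -32, -31, -30, -29, -28, -27, -26, -25, -24, -23, -22, -21, -19, 10, 11, 12, 13, 14, 15, 16, 18, 19, 21, 22, 23, 27, 29, 30, 31, 32, 33, 34, 35, 36, 37, 39, 40, 41] y -9.0 16.0
(array([313.5, 156.9]), np.int32(62), array([ 0.0379, -0.058 ,  0.1615]), 'r', np.float64(0.0844), 'th', np.float64(1.833))
```

send_rows(
  motion=[
    [[0, 0.011, 0, 0, 0.34], [0, 0.011, 0.04, 0, 0.34], [0, 0.011, 0.08, 0, 0.34], [0, 0.011, 0.12, 0, 0.34], [0, 0.011, 0.157, 0, 0.34], [0, 0.011, 0.157, 0, 0.34]],
  ],
)

```text
t: 31.1
eef_pos: [0.6028, -0.1287, 0.1249]
tool_rot: [[0.325, 0.946, -0.004], [0.946, -0.325, 0.001], [-0.001, -0.004, -1.0]]
ft_force: [0.9, -0.3, -1.1]
finger_gap: 0.343
gripper_force: 0.0
```

send_rows(
  motion=[
    [[0, 0, 0, 0, 0.28], [-0.036, 0, -0.007, 0, 0.28], [-0.064, 0, -0.009, 0, 0.28], [-0.093, 0, -0.009, 0, 0.28], [-0.121, 0, -0.005, 0, 0.28], [-0.121, 0, -0.005, 0, 0.28]],
  ],
)

```text
t: 31.7
eef_pos: [0.5921, -0.1663, 0.1292]
tool_rot: [[0.329, 0.945, 0.001], [0.945, -0.328, -0.002], [-0.001, 0.001, -1.0]]
ft_force: [0.2, -1.2, 0.5]
finger_gap: 0.282
gripper_force: 0.0
```

I used the wrong axis (tool x is sideways now); reversing that move with the jaw wider, then checking.

send_rows(
  motion=[
    [[0, 0, -0.2, 0, 0.34], [0, 0, -0.2, 0, 0.34], [0.06, 0, -0.2, 0, 0.34], [0.121, 0, -0.2, 0, 0.34], [0.121, 0, -0.2, 0, 0.34], [0.121, 0, -0.2, 0, 0.34]],
  ],
)

```text
t: 32.3
eef_pos: [0.604, -0.127, 0.1871]
tool_rot: [[0.322, 0.947, -0.003], [0.947, -0.322, 0.001], [-0.0, -0.003, -1.0]]
ft_force: [-0.0, -0.6, 0.9]
finger_gap: 0.338
gripper_force: 0.0
```

```bash
python3 -c "
from fg import *
p,d=vision.grab_frame('side');np.savez('side32.npz',p=p,d=d)
print(tab(p,305,333,150,180)); print((get_state()['eef_pos']-O)@G)"; python3 tl.py side33.npz
```

```text
(array([313.4, 156.8]), np.int32(63), array([ 0.038 , -0.058 ,  0.1616]), 'r', np.float64(0.0845), 'th', np.float64(1.834))
[ 0.04329396 -0.05740207  0.18742523]
tcp [ 43.5 -58.2 187.7] 32.4 [-0.6 -0.  -0.2] 0.33934083443812474
terra 89 x [-47.2 -37.9 -24.1] y [-10.8   5.3  19.8] rect [-37.7   6.7] [33.9 21.9] 73.0 z 24.7
all 93 x [-47.2 -37.3 -24.1] y [-10.8   5.5  19.7] rect [-37.4   6.3] [33.9 22.1] 75.0 z 24.7
```

send_rows(
  motion=[
    [[0, 0, 0.07, 0, 0.34], [0, 0, 0.14, 0, 0.34], [0, 0, 0.206, 0, 0.34], [0, 0, 0.206, 0, 0.34], [0, 0, 0.206, 0, 0.28], [0, 0, 0.206, 0, 0.28]],
  ],
)

```text
t: 33.0
eef_pos: [0.6038, -0.1297, 0.1274]
tool_rot: [[0.326, 0.945, -0.001], [0.945, -0.326, 0.0], [-0.0, -0.001, -1.0]]
ft_force: [-2.3, -0.0, -0.9]
finger_gap: 0.283
gripper_force: 0.9
```

send_rows(
  motion=[
    [[0, -0.018, -0.004, 0, 0.28], [0, -0.036, -0.007, 0, 0.28], [0, -0.05, -0.008, 0, 0.28], [0, -0.064, -0.009, 0, 0.28], [0, -0.079, -0.009, 0, 0.28], [0, -0.093, -0.009, 0, 0.28], [0, -0.093, -0.009, 0, 0.28]],
  ],
)

```text
t: 33.7
eef_pos: [0.5767, -0.1196, 0.1293]
tool_rot: [[0.325, 0.946, -0.002], [0.946, -0.325, 0.001], [0.0, -0.002, -1.0]]
ft_force: [0.5, 0.2, -0.4]
finger_gap: 0.276
gripper_force: 0.0
```

```bash
cat > lv2.py <<'E'
from fg import *
p,d=vision.grab_frame('side');np.savez(sys.argv[1],p=p,d=d)
s=get_state(); T=s['eef_pos']; print(((T-O)@G*1000).round(1),s['ft_force'].round(1),s['finger_gap'],s['t'])
Pg=(cloud("side",d)-O)@G*1000
# rod: bright points near lever plane
q=p.astype(int); m=(q.min(2)>125)&(q.max(2)-q.min(2)<40)&(Pg[...,1]<-32)&(Pg[...,1]>-70)&(Pg[...,2]>70)&(Pg[...,2]<175)
P=Pg[m]-[16,0,80]
if len(P):
    r=np.hypot(P[:,0],P[:,2]); a=np.arctan2(P[:,2],-P[:,0]); k=r>30
    print(len(P),"outer rod th",np.median(a[k]).round(3) if k.any() else None,"r",r[k].min().round(0) if k.any() else 0,r.max().round(0),[(int(x),round(float(y),2)) for x,y in zip(r[k][::4],a[k][::4])])
E
python3 lv2.py side34.npz; python3 -c "
import sys;sys.argv=['x','side0b.npz']
from lev import *
for f in ('side0','side4','side16'):
    z=np.load(f+'.npz');p=z['p'];Pg=(cloud('side',z['d'])-O)@G*1000;q=p.astype(int)
    m=(q.min(2)>125)&(q.max(2)-q.min(2)<40)&(Pg[...,1]<-32)&(Pg[...,1]>-70)&(Pg[...,2]>70)&(Pg[...,2]<175);P=Pg[m]-[16,0,80];r=np.hypot(P[:,0],P[:,2]);a=np.arctan2(P[:,2],-P[:,0]);k=r>30
    print(f,len(P),np.median(a[k]))
"
```

```text
[ 15.2 -57.9 129.3] [-0.3 -0.   0. ] 0.27749421671875996 33.75
156 outer rod th 0.0 r 39.0 614.0 [(93, 1.72), (86, 1.74), (83, 1.7), (72, 1.55), (86, 1.35), (65, 1.53), (58, 1.53), (55, 1.49), (49, 1.55), (42, 1.59), (45, 1.49), (38, 1.53), (561, -0.0), (563, -0.0), (562, -0.01), (569, 0.0), (568, -0.0), (567, -0.01), (572, -0.0), (571, -0.01), (576, 0.0), (576, -0.01), (583, -0.0), (580, -0.01), (587, 0.0), (581, -0.01), (587, 0.0), (594, 0.0), (587, -0.01), (594, -0.0), (600, 0.01), (594, -0.01), (600, -0.0), (608, -0.0), (597, -0.0), (605, -0.0), (612, -0.0), (605, -0.01), (612, -0.01)]
side0 63 0.07671785074284881
side4 176 2.4052686354067398e-05
side16 160 -0.0015205427775906544
```

send_rows(
  motion=[
    [[0, -0.014, 0.002, 0, 0.28], [0, -0.028, 0.004, 0, 0.28], [0, -0.042, 0.006, 0, 0.28], [0, -0.056, 0.009, 0, 0.28], [0, -0.07, 0.013, 0, 0.28], [0, -0.083, 0.017, 0, 0.28], [0, -0.096, 0.022, 0, 0.28], [0, -0.108, 0.027, 0, 0.28]],
  ],
)

```text
t: 34.55
eef_pos: [0.5469, -0.1094, 0.1213]
tool_rot: [[0.325, 0.946, -0.0], [0.946, -0.325, 0.0], [0.0, -0.0, -1.0]]
ft_force: [-0.6, 0.6, 0.4]
finger_gap: 0.281
gripper_force: 0.2
```

```bash
sed -i 's/k=r>30/k=(r>30)\&(r<85)/' lv2.py; python3 lv2.py side35.npz
```

```text
[-17.6 -58.  121. ] [-0.3  0.6  0. ] 0.2810703067899903 34.6
163 outer rod th 1.182 r 40.0 617.0 [(83, 1.36), (77, 1.34), (64, 1.21), (65, 1.16), (61, 1.14), (52, 1.18), (52, 1.16), (48, 1.13), (40, 1.23)]
```

send_rows(
  motion=[
    [[0, -0.013, 0.006, 0, 0.28], [0, -0.025, 0.013, 0, 0.28], [0, -0.036, 0.021, 0, 0.28], [0, -0.048, 0.029, 0, 0.28], [0, -0.055, 0.037, 0, 0.3], [0, -0.063, 0.046, 0, 0.32], [0, -0.071, 0.055, 0, 0.34], [0, -0.077, 0.064, 0, 0.36]],
  ],
)

```text
t: 35.4
eef_pos: [0.5253, -0.102, 0.1021]
tool_rot: [[0.325, 0.946, -0.0], [0.946, -0.325, 0.0], [-0.0, -0.0, -1.0]]
ft_force: [-0.5, 1.2, -0.1]
finger_gap: 0.362
gripper_force: 0.0
```

```bash
python3 lv2.py side36.npz
```

```text
[-40.1 -58.  101.6] [-0.4 -0.7 -0.5] 0.36078308880911547 35.45
195 outer rod th 0.845 r 34.0 617.0 [(81, 1.11), (77, 1.07), (71, 1.02), (68, 0.87), (72, 0.84), (49, 0.87), (60, 0.81), (51, 0.82), (46, 0.87), (54, 0.78), (44, 0.78), (41, 0.81), (39, 0.79)]
```

send_rows(
  motion=[
    [[0, -0.006, 0.011, 0, 0.38], [0, -0.011, 0.022, 0, 0.4], [0, -0.017, 0.033, 0, 0.42], [0, -0.021, 0.045, 0, 0.44], [0, -0.024, 0.057, 0, 0.46], [0, -0.03, 0.069, 0, 0.46], [0, -0.03, 0.069, 0, 0.46]],
  ],
)

```text
t: 36.15
eef_pos: [0.5162, -0.099, 0.081]
tool_rot: [[0.325, 0.946, -0.002], [0.946, -0.325, 0.0], [-0.0, -0.002, -1.0]]
ft_force: [-2.6, 0.6, 0.6]
finger_gap: 0.458
gripper_force: 0.9
```

```bash
python3 lv2.py side37.npz
```

```text
[-48.9 -58.1  81.2] [-1.3  0.1  1.1] 0.4614887869522143 36.2
205 outer rod th 0.487 r 30.0 618.0 [(81, 0.97), (71, 0.93), (67, 0.88), (61, 0.8), (53, 0.66), (63, 0.49), (73, 0.49), (52, 0.49), (63, 0.5), (72, 0.47), (38, 0.51), (48, 0.48), (56, 0.45), (66, 0.44), (31, 0.55), (40, 0.5), (49, 0.47), (30, 0.38), (38, 0.35)]
```

send_rows(
  motion=[
    [[0, 0.002, 0.008, 0, 0.5], [0, 0.005, 0.017, 0, 0.54], [0, 0.007, 0.025, 0, 0.58], [0, 0.007, 0.037, 0, 0.6], [0, 0.003, 0.046, 0, 0.6], [0, 0, 0.05, 0, 0.6], [0, -0.004, 0.05, 0, 0.6], [0, -0.01, 0.05, 0, 0.6]],
  ],
)

```text
t: 37.0
eef_pos: [0.5143, -0.0982, 0.0666]
tool_rot: [[0.325, 0.946, 0.0], [0.946, -0.325, -0.0], [-0.0, 0.0, -1.0]]
ft_force: [0.2, -0.0, 0.6]
finger_gap: 0.599
gripper_force: 0.1
```

```bash
python3 lv2.py side38.npz
```

```text
[-51.7 -58.1  66.6] [-0.5 -0.3  0.4] 0.5997881258525841 37.05
206 outer rod th 0.359 r 30.0 618.0 [(67, 0.92), (64, 0.87), (58, 0.79), (52, 0.68), (55, 0.31), (50, 0.38), (58, 0.35), (67, 0.34), (31, 0.35), (41, 0.36), (52, 0.34), (60, 0.32), (70, 0.34), (36, 0.37), (43, 0.31), (52, 0.29), (72, 0.3)]
```

send_rows(
  motion=[
    [[0, 0, -0.05, 0, 0.6], [0, 0, -0.15, 0, 0.6], [0, 0, -0.25, 0, 0.3], [0, 0, -0.25, 0, 0], [0, 0, -0.25, 0, 0], [0, 0, -0.25, 0, 0]],
  ],
)

```text
t: 37.65
eef_pos: [0.5133, -0.0977, 0.1408]
tool_rot: [[0.325, 0.946, -0.002], [0.946, -0.325, 0.0], [-0.0, -0.002, -1.0]]
ft_force: [-0.5, 0.3, 0.4]
finger_gap: 0.0
gripper_force: 0.0
```

```bash
python3 lv2.py side39.npz; python3 -c "
from tabm import *
print(tab(np.load('side39.npz')['p'],340,372,180,215))"
```

```text
[-52.3 -58.  140.6] [ 0.  -0.2 -0.4] 0.0021399732758110267 37.7
176 outer rod th 0.352 r 30.0 617.0 [(60, 0.38), (47, 0.37), (56, 0.36), (65, 0.35), (74, 0.35), (37, 0.38), (46, 0.37), (54, 0.32), (64, 0.35), (74, 0.37), (34, 0.3), (43, 0.31), (52, 0.3), (72, 0.33)]
(array([354.5, 192.6]), np.int32(66), array([-0.0653, -0.058 ,  0.1043]), 'r', np.float64(0.0849), 'th', np.float64(0.29))
```

send_rows(
  motion=[
    [[0, -0.035, 0.05, 0, 0], [0, -0.035, 0.12, 0, 0], [0, -0.035, 0.16, 0, 0], [0, -0.035, 0.18, 0, 0], [0, -0.035, 0.2, 0, 0], [0, -0.035, 0.22, 0, 0], [0, -0.035, 0.235, 0, 0], [0, -0.035, 0.235, 0, 0]],
  ],
)

```text
t: 38.5
eef_pos: [0.5043, -0.0948, 0.0708]
tool_rot: [[0.325, 0.946, -0.0], [0.946, -0.325, 0.0], [-0.0, -0.0, -1.0]]
ft_force: [-0.0, 0.5, 0.3]
finger_gap: 0.006
gripper_force: 0.0
```

```bash
python3 lv2.py side40.npz
```

```text
[-61.5 -58.   71.1] [-0.4  0.1 -0.1] 0.0013659630357457434 38.55
218 outer rod th 0.141 r 30.0 619.0 [(82, 0.43), (36, 0.22), (43, 0.17), (51, 0.17), (58, 0.12), (34, 0.17), (42, 0.14), (51, 0.18), (59, 0.17), (82, 0.38), (37, 0.13), (44, 0.1), (53, 0.13), (61, 0.14), (78, 0.32), (70, 0.17), (74, 0.11)]
```

send_rows(
  motion=[
    [[0, 0, 0.01, 0, 0], [0, 0, 0.02, 0, 0], [0, 0, 0.03, 0, 0], [0, 0, 0.035, 0, 0], [0, 0, 0.035, 0, 0]],
  ],
)

```text
t: 39.05
eef_pos: [0.5044, -0.0948, 0.0611]
tool_rot: [[0.325, 0.946, 0.0], [0.946, -0.325, 0.001], [0.001, -0.0, -1.0]]
ft_force: [-1.4, 1.0, 7.6]
finger_gap: -0.002
gripper_force: 3.7
```

send_rows(
  motion=[
    [[0, 0, -0.05, 0, 0], [0, 0, -0.2, 0, 0], [0, 0, -0.35, 0, 0], [0, 0, -0.45, 0, 0], [0, -0.2, -0.45, 0, 0], [0, -0.3, -0.45, 0, 0], [0, -0.3, -0.45, 0, 0]],
  ],
)

```text
t: 39.75
eef_pos: [0.4114, -0.0636, 0.1945]
tool_rot: [[0.325, 0.946, -0.008], [0.946, -0.325, 0.004], [0.001, -0.009, -1.0]]
ft_force: [-1.3, -0.5, 0.6]
finger_gap: -0.0
gripper_force: 0.0
```

```bash
python3 lv2.py side41.npz; python3 -c "
from tabm import *
print(tab(np.load('side41.npz')['p'],340,372,185,215))"; python3 asc.py side42.npz
python3 - <<'E'
from tabm import *
for f in("side0","side24","side41"):
    z=np.load(f+".npz"); Pg=(cloud("side",z["d"])-O)@G*1000
    m=(abs(Pg[...,0])<9)&(abs(Pg[...,1])<9)&(Pg[...,2]>17)&(Pg[...,2]<60); P=Pg[m]; print(f,[(int(h),int(((P[:,2]>h)&(P[:,2]<=h+4)).sum())) for h in range(16,60,4)])
E
```

```text
[-155.3  -58.2  195.2] [0.7 0.2 0.1] -0.002988607798277577 39.8
176 outer rod th 0.038 r 30.0 615.0 [(31, 0.09), (39, 0.08), (30, 0.07), (39, 0.12), (45, 0.06), (54, 0.06), (31, -0.11), (40, -0.01), (48, 0.02), (55, -0.03), (66, 0.1), (58, -0.03), (69, 0.08), (66, 0.01), (75, 0.05), (76, 0.04)]
(array([355.3, 200.8]), np.int32(65), array([-0.0698, -0.058 ,  0.0787]), 'r', np.float64(0.0858), 'th', np.float64(-0.015))
tcp [-152.4  -57.8  195.7] 39.85 [ 0.9  0.6 -0.6] 0.001483340076989462
terra 90 x [-47.3 -38.  -24.1] y [-10.8   5.2  19.8] rect [-37.7   6.7] [33.9 21.9] 73.0 z 24.8
all 94 x [-47.3 -37.4 -24.2] y [-10.8   5.4  19.7] rect [-37.4   6.3] [33.9 22.1] 75.0 z 24.8
208 .................####BTTTTTTTTTTTTTTTTTTTTTTTTTTTT
209 .................######TTTTTTTTTTTTTTTTTTTTTTTTTTT
210 #................########TTTTTTTTTTTTTTTTTTTTTTTTT
211 ................####.####.#TTTTTTTTTTTTTTTTTTTTTTT
212 ...##...........###.....####.TTTTTTTTTTTTTTTTTTTTT
213 ...####.........###......##....#TTTTTTTTTTTTTTTTTT
214 ..#######.......##..........#....#TTTTTTTTTTTTTTTT
215 .####.######....##w......wwww
[... 968 characters left out ...]
wwwwwwwwwwwwwwwwww.TTTT.wwwwwwwwwwwwwww....
234 .........wwwwwwwwwwwwwwwwww.Twwwwwwwwwwwwwwww.....
235 ...........wwwwwwwwwwwwwwwwwwwwwwwwwwwwwwwww.#....
236 .............wwwwwwwwwwwwwwwwwwwwwwwwwwwwwww......
237 ...w...........wwwwwwwwwwwwwwwwwwwwwwwwwwww.......
238 .....w............wwwwwwwwwwwwwwwwwwwwwwww.#......
239 TTTB...w............wwwwwwwwwwwwwwwwwwwwww........
side0 [(16, 16), (20, 14), (24, 11), (28, 2), (32, 5), (36, 1), (40, 4), (44, 2), (48, 0), (52, 0), (56, 0)]
side24 [(16, 15), (20, 6), (24, 18), (28, 0), (32, 4), (36, 7), (40, 7), (44, 1), (48, 0), (52, 0), (56, 0)]
side41 [(16, 0), (20, 1), (24, 19), (28, 12), (32, 5), (36, 3), (40, 5), (44, 1), (48, 1), (52, 0), (56, 0)]
```

Lever is fully down (≈0 rad), the foot rests on the tile, the tile hasn't moved, and the robot is clear. Handing in.

```bash
python3 -c "
from rig import order
print(order.job_done())"
```

```text
the job is handed in; nothing more can be done
None
```

I handed in the job, but no verdict came back. In the last camera check the lever was fully down, the foot was resting on the tile, and the tile was square against the back stop. I steered clear of the cup, stone and rib but didn't re-measure them at the end.

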